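Put the freshly bound sketchbooks in the pressing stand

ROBOT

A 7-joint arm with a two-finger parallel gripper is mounted at the origin on the work surface. World frame = base frame: x ahead of the robot, y to its left, z up, the work surface at z = 0. Lengths are in m, angles in rad, forces in N, time in s.
With the tool pointing down it reaches from about 0.4 to 0.85 m from the base axis. Payload 10.4 kg.
Tool frame: the origin (TCP) lies at the centre of the arm's flange, where the gripper is bolted on; the fingertips stand 173 mm ahead of it and the grasp point (between the pads) lies 155 mm ahead of it (manip.nose_length is the distance from the TCP to the fingertips, in m); z points along the fingers, x is the direction in which the jaws open and shut, and the axes are right-handed (so a half turn about z gives the same grasp; the last joint's range is limited). The gripper opens to 85 mm and grips with 20 to 120 N. Pads are 22 mm wide; open, the fingers measure 114 mm over their backs; the gripper's body (76 mm by 85 mm) begins 54 mm behind the grasp point. The pads swing forward as they close: fully open they stand 13 mm farther back than shut.
Start: joints at [-1.223, 0.332, -0.065, 1.46, 0.022, 1.35, -0.088], TCP at [0.226, 0.583, 0.405] pointing down, gripper open.
Joint ranges: [-2.6, 2.6], [-0.5, 2.12], [-1.47, 1.34], [0.16, 2.42], [-1.27, 4.41], [0.06, 2.06], [-2.6, 2.6]. Speed limits (rad/s): [2.22, 2.22, 2.79, 2.79, 3.14, 3.14, 3.14].

INTERFACE

Orientations are given as a unit quaternion [x, y, z, w].
In Python, from workcell import status, cams, order, manip gives the robot as it stands.
- The arm moves only by the tool servo_tool, never from a script. Its argument "motion" is a list that holds one entry, the list of rows, each a list of 6 numbers: the shift along the tool's x, y, z in units of 50 mm (1.0 is 50 mm), then the turn, a rotation vector about the tool's x, y, z in units of 5 degrees (1.0 is 5 degrees). In form: [[[x, y, z, ax, ay, az], ...]]. A call has 1 to 12 rows; each row shifts and turns the pose as measured when the row begins, along the tool's axes as they then stand; what a row does not reach is not made up. A row lasts 1/10 s, in which the tool goes at most 50 mm and 8.59 degrees, less where a joint would pass 70% of its speed; a pose out of reach is approached as far as the arm can. A call is refused whole if a number of a shift passes 1 or a number of a turn 1, either way. A call with a gripper value outside its range is refused whole. "jaw" is the closure in counts, from 0 (fully open) to 255 (shut), set as the call begins (left out, the last holds). The fingers move at their own pace and stop on an object; "force" is the grip in N (left out, the last holds). Time passes only in rows, so rows that do not move let the fingers close. It gives the time, the measured TCP pose, the force and the opening at its end, in the units of the state.
- status.get_obs(): the state, without advancing time (a new reading comes with each control period).
- cams.camera(name): name is "side" or "top" or "wrist"; returns a dict with "color" (400x640x3 uint8, red, green, blue), "vertical_fov" (degrees; the focal length in pixels is half the picture's height over the tangent of half this angle, whatever the lens; pixels are square), "cx", "cy" (the principal point, pixels), "k1" (the pictures are not rectified: a ray, as slopes to the right and down, at radius r is drawn at 1 + k1 r^2 times it, then the intrinsics apply), "extrinsics" (4x4, takes a point from camera to world coordinates). Camera axes: x right, y down, z forward; pixel columns grow to the right and rows downward; lengths in m; the calibration is good to about 2 mm. A picture is of the moment at which its call begins. There is no depth.
- order.hand_in(): hands the job in, once; it reports no verdict.
The state is a dict: "clock": time; "joint_pos": joint angles; "joint_velocities": joint speeds; "tau": joint torques, N m; "position": TCP position; "ee_rot": TCP orientation; "ft_force": force on the tool from outside, world axes, zero at the start; "torque": the same for the moment, N m; "grip_width": opening from 0.0 (shut) to 1.0 (fully open).
Only numpy, scipy, OpenCV 4.12 (cv2) and the standard library are available. Lean on these libraries where they do the work, as an engineer would, in place of code of your own. Each camera call takes 0.05 s, during which the arm holds its last target.

TASK

Press the freshly bound sketchbooks: pile all the sketchbooks on the table squarely on the cork pad of the pulled-out bed, in any order and either cover up, edges flush with the pad and with one another, and lay the wooden pressing board squarely on top of them. Only when the pile is complete, push the bed fully home by its red post, and then swing the yellow gate bar fully closed in front of it. The pile must still be square at the end; leave the paint jar and the wire spool where they stand.

Things in the scene. Friction and masses are not known exactly. Their poses are not given: they have to be found in the camera images.
- book1: hardback pocket sketchbook, black covers, cream page edges, grey elastic band, 130 (its x) x 56 (its y) x 16 mm, about 0.12 kg (0.08 to 0.17), one rigid block; origin at the centre of the face that is below at the start, z up (turned over, that face is on top and z points down). 4 to 6 of the six books are there; absent ones read None
- book2: hardback pocket sketchbook, red covers, cream page edges, grey elastic band, 130 (its x) x 56 (its y) x 16 mm, about 0.12 kg (0.08 to 0.17), one rigid block; origin at the centre of the face that is below at the start, z up (turned over, that face is on top and z points down). 4 to 6 of the six books are there; absent ones read None
- book3: hardback pocket sketchbook, blue covers, cream page edges, grey elastic band, 130 (its x) x 56 (its y) x 16 mm, about 0.12 kg (0.08 to 0.17), one rigid block; origin at the centre of the face that is below at the start, z up (turned over, that face is on top and z points down). 4 to 6 of the six books are there; absent ones read None
- book4: hardback pocket sketchbook, green covers, cream page edges, grey elastic band, 130 (its x) x 56 (its y) x 16 mm, about 0.12 kg (0.08 to 0.17), one rigid block; origin at the centre of the face that is below at the start, z up (turned over, that face is on top and z points down). 4 to 6 of the six books are there; absent ones read None
- book5: hardback pocket sketchbook, orange covers, cream page edges, grey elastic band, 130 (its x) x 56 (its y) x 16 mm, about 0.12 kg (0.08 to 0.17), one rigid block; origin at the centre of the face that is below at the start, z up (turned over, that face is on top and z points down). 4 to 6 of the six books are there; absent ones read None
- book6: hardback pocket sketchbook, white covers, cream page edges, grey elastic band, 130 (its x) x 56 (its y) x 16 mm, about 0.12 kg (0.08 to 0.17), one rigid block; origin at the centre of the face that is below at the start, z up (turned over, that face is on top and z points down). 4 to 6 of the six books are there; absent ones read None
- board: pressing board: brown wooden slab 140 (its x) x 64 (its y) x 16 mm with a dark wooden grip bar 70 (x) x 24 (y) mm standing 30 mm above the middle of the slab (46 mm overall), 0.36 to 0.59 kg; origin at the centre of the underside
- bed (a joint): travel of the plywood bed of the pressing stand, m: 0 = pulled out towards the robot (loading), 0.080 = home against its end stop; starts at 0 to 0.02, slides with about 4 N of friction along the bed's own +x and stays where it is left
- bed_top (a point): centre of the top face of the bed, which moves with the bed; 25 mm above the table; x = the direction in which the bed slides home, z up. The bed is 150 (x) x 90 (y) mm; a cork pad of the size of a book (130 x 56 mm, 0.6 mm proud), centred here with its length along x, marks where the pile goes. Rails beside the bed are lower than its top
- bed_post (a point): top of the red push post of the bed: upright round post 18 mm in diameter, on a tongue 110 mm in front (-x) of the middle of the bed, top 64 mm and foot 23 mm above the table
- gate (a joint): angle of the yellow gate bar, rad: 0 = open, bar pointing along the stand's -x (towards the robot); 1.571 = closed at its end stop, bar pointing along the stand's +y, across the front of the tongue of the bed so that the bed cannot slide back; grows clockwise seen from above; starts at 0 to 0.3; light friction (0.05 N m), stays where it is left
- gate_pivot (a point): top of the gate bar on its upright hinge axis, 35 mm above the table; fixed on the stand 65 mm in front (-x) of and 70 mm to the right (-y) of the middle of the pulled-out bed (bed at 0)
- gate_knob (a point): top of the black upright knob of the gate bar: 18 mm in diameter, 80 mm from the hinge axis, top 61 mm above the table, bar's upper face 35 mm, bar's underside 25 mm; the bar is 14 mm wide and ends 15 mm past the knob
- spool: bystander beside the books: copper-coloured wire spool, 68 mm in diameter, 50 mm tall, origin under its centre
- jar: bystander among the books: paint jar with blue label and white cap, 62 mm in diameter, 60 mm tall, origin under its centre

How it is judged:
On the way, in this order (a step that is already met when the one before it is completed fails the run):
1. every sketchbook and, on top of them, the pressing board piled squarely on the cork pad of the bed (x of book1 in the frame of bed_top between -0.008 and 0.008 m and y of book1 in the frame of bed_top between -0.008 and 0.008 m and angle between the x axis of each of book1, book2, book3, book4, book5, book6, board and the x axis of bed_top, either way round below 0.1 rad and (angle between book1's own z axis and vertical below 0.06 rad or angle between book1's own z axis and vertical above 3.08 rad) and linear speed of each of book1, book2, book3, book4, book5, book6, board below 0.03 m/s and x of book2 in the frame of bed_top between -0.008 and 0.008 m and y of book2 in the frame of bed_top between -0.008 and 0.008 m and (angle between book2's own z axis and vertical below 0.06 rad or angle between book2's own z axis and vertical above 3.08 rad) and x of book3 in the frame of bed_top between -0.008 and 0.008 m and y of book3 in the frame of bed_top between -0.008 and 0.008 m and (angle between book3's own z axis and vertical below 0.06 rad or angle between book3's own z axis and vertical above 3.08 rad) and x of book4 in the frame of bed_top between -0.008 and 0.008 m and y of book4 in the frame of bed_top between -0.008 and 0.008 m and (angle between book4's own z axis and vertical below 0.06 rad or angle between book4's own z axis and vertical above 3.08 rad) and x of book5 in the frame of bed_top between -0.008 and 0.008 m and y of book5 in the frame of bed_top between -0.008 and 0.008 m and (angle between book5's own z axis and vertical below 0.06 rad or angle between book5's own z axis and vertical above 3.08 rad) and x of book6 in the frame of bed_top between -0.008 and 0.008 m and y of book6 in the frame of bed_top between -0.008 and 0.008 m and (angle between book6's own z axis and vertical below 0.06 rad or angle between book6's own z axis and vertical above 3.08 rad) and x of board in the frame of bed_top between -0.008 and 0.008 m and y of board in the frame of bed_top between -0.008 and 0.008 m and angle between board's own z axis and vertical below 0.06 rad and z of each of book1, book2, book3, book4, book5, book6 in the frame of board below 0.01 m and z of board in the frame of bed_top above 0.04 m), for 0.3 s.
2. the bed pushed home (value of joint bed above 0.075 m), for 0.2 s.
3. the gate bar swung closed (value of joint gate above 1.45 rad), for 0.2 s.
At the end, for the whole second after the job is handed in: All books present and, above them, the board lie flat (0.06 rad) at rest in one pile, each centred on the cork pad within 8 mm along and 8 mm across and turned less than 0.10 rad from it; bed home (over 0.075 m), gate closed (over 1.45 rad) (all of step 1 and value of joint bed above 0.075 m and value of joint gate above 1.45 rad); the robot touches nothing.
It fails at once if the paint jar or the wire spool is shifted more than 6 cm or knocked over (distance of any of spool, jar from where it was at the start of the episode above 0.06 m or angle between any of spool, jar's own z axis and vertical above 0.6 rad).
Of book1, book2, book3, book4, book5, book6 only 4 to 6 are there at a start; the rules pass over those that are not, and their reading is None.
At some moment in a run one of board may be knocked a few centimetres aside while the robot is not near it.
Once in a run the grip may slacken for a moment while it holds something.
It also fails if it takes over 210 s, if anything falls off the work surface, if the arm or the gripper's body presses on something with over 40 N, if the wrist force passes 120 N, or if a joint passes its speed limit or range.

## Working session

There is one attempt and no reset: what is moved stays moved. The work goes in short steps, Python scripts to look and compute and a tool call to move; the robot and the scene stay as the last step left them, time stands still between calls to the robot, and variables do not carry over. Pictures are saved under pics/ and viewed, and the job is handed in when it is done.

Besides the shell and the picture viewer there is one more tool, called after ">>>" by a JSON object that holds its "fn" and its "kwargs". servo_tool: Moves the arm, as the interface text tells. Its arguments: {"type":"object","properties":{"motion":{"type":"array","items":{"type":"array","items":{"type":"array","items":{"type":"number"}}}},"jaw":{"type":"number"},"force":{"type":"number"}},"required":["motion"]}

```bash
ls; mkdir -p pics; cat > h.py <<'E'
import numpy as np, cv2
from workcell import status, cams, order, manip
def snap(n,f):
    c=cams.camera(n); cv2.imwrite('pics/'+f,c['color'][:,:,::-1]); 
    d={k:np.array(v) for k,v in c.items() }
    np.savez('pics/'+f[:-4]+'.npz',**d); return c
E
python3 - <<'E'
from h import *
print(status.get_obs())
for n in ['side','top','wrist']:
    c=snap(n,n+'0.png'); print(n,c['vertical_fov'],c['cx'],c['cy'],c['k1'],np.round(c['extrinsics'],3))
print(manip.nose_length,dir(manip))
E
```

```text
pics
{'clock': 0.0, 'joint_pos': array([-1.22259974,  0.33285136, -0.0646811 ,  1.46094221,  0.02161861,
        1.34991421, -0.0885199 ]), 'joint_velocities': array([ 0.00065509,  0.00081955, -0.00172183,  0.0006597 ,  0.00116037,
       -0.00076607,  0.0015267 ]), 'tau': array([-6.00343992e-04, -6.25446296e+01,  4.87439730e-02, -3.91596651e+01,
        1.62159739e-02,  1.01051334e-02, -9.22894912e-06]), 'position': array([0.22643223, 0.58239658, 0.40392811]), 'ee_rot': array([ 8.25339057e-01,  5.64636996e-01, -5.58641599e-04,  4.37569228e-04]), 'ft_force': array([ 0.47729491, -0.41181411, -1.01323665]), 'torque': array([0.000878  , 0.01140161, 0.06259484]), 'grip_width': 1.0011838880920962}
side 56.107310894833795 315.82277876841084 200.48577762705762 -0.08394682223814173 [[ 0.741 -0.312  0.595 -0.088]
 [-0.671 -0.379  0.637 -0.706]
 [ 0.026 -0.871 -0.49   0.547]
 [ 0.     0.     0.     1.   ]]
top 45.0161921677983 318.09797058753514 194.41309058000036 0.022333911559552493 [[ 0.015 -0.979  0.202  0.233]
 [-1.    -0.014  0.008 -0.073]
 [-0.005 -0.202 -0.979  1.384]
 [ 0.     0.     0.     1.   ]]
wrist 62.048558000006736 316.62412952123094 203.26215876996628 -0.07167531632800524 [[ 0.362  0.892  0.271  0.157]
 [ 0.932 -0.346 -0.106  0.608]
 [-0.001  0.291 -0.957  0.373]
 [ 0.     0.     0.     1.   ]]
0.1734 ['MotionError', '__class__', '__delattr__', '__dict__', '__dir__', '__doc__', '__eq__', '__format__', '__ge__', '__getattribute__', '__getstate__', '__gt__', '__hash__', '__init__', '__init_subclass__', '__le__', '__lt__', '__module__', '__ne__', '__new__', '__reduce__', '__reduce_ex__', '__repr__', '__setattr__', '__sizeof__', '__str__', '__subclasshook__', '__weakref__', 'nose_length']
```

View pics/top0.png

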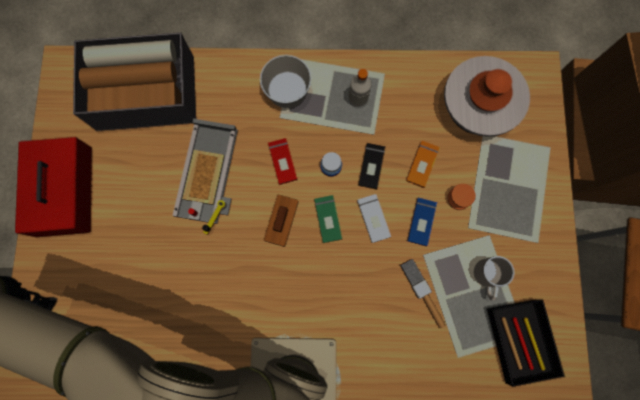

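View pics/side0.png

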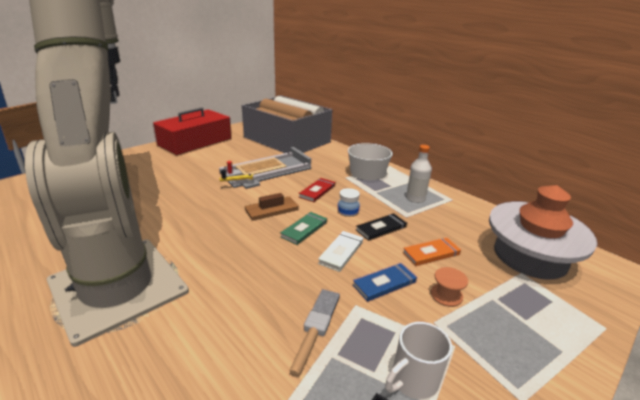

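View pics/wrist0.png

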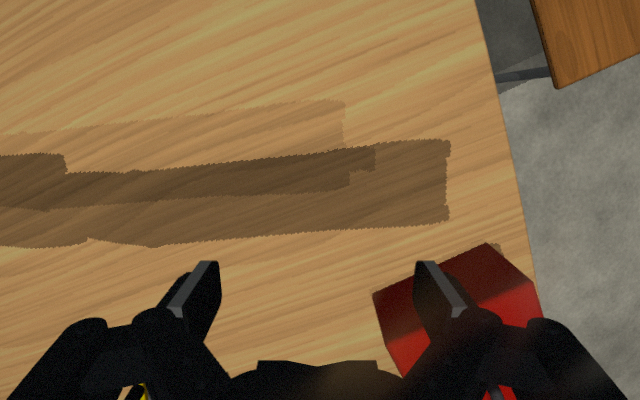

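```bash
cat >> h.py <<'E'
def proj(c,P):
    P=np.atleast_2d(P); E=np.array(c['extrinsics']); q=(P-E[:3,3])@E[:3,:3]
    s=q[:,:2]/q[:,2:3]; f=200/np.tan(np.radians(float(c['vertical_fov']))/2)
    r2=(s**2).sum(1,keepdims=True); s=s*(1+float(c['k1'])*r2)
    return s*f+[float(c['cx']),float(c['cy'])]
def unproj(c,uv,z):
    uv=np.atleast_2d(np.float64(uv)); f=200/np.tan(np.radians(float(c['vertical_fov']))/2)
    d=(uv-[float(c['cx']),float(c['cy'])])/f; s=d.copy()
    for _ in range(20): s=d/(1+float(c['k1'])*(s**2).sum(1,keepdims=True))
    E=np.array(c['extrinsics']); r=np.c_[s,np.ones(len(s))]@E[:3,:3].T
    return E[:3,3]+r*((z-E[2,3])/r[:,2:3])
def rect(c,z,x0,x1,y0,y1,ppm=1000):
    # image rows: x decreasing; cols: y decreasing
    H=int(round((x1-x0)*ppm)); W=int(round((y1-y0)*ppm))
    v,u=np.mgrid[0:H,0:W]; X=x1-(v+.5)/ppm; Y=y1-(u+.5)/ppm
    m=proj(c,np.c_[X.ravel(),Y.ravel(),np.full(X.size,z)]).reshape(H,W,2).astype(np.float32)
    return cv2.remap(c['color'],m[...,0],m[...,1],cv2.INTER_CUBIC)[:,:,::-1].copy()
E
python3 - <<'E'
from h import *
c=dict(np.load('pics/top0.npz'))
im=rect(c,.016,.38,.70,-.42,.32)
cv2.imwrite('pics/rt0.png',im)
print(unproj(c,[[200,180],[193,211],[221,203],[209,228],[283,160],[330,163],[372,166],[423,164],[461,196],[282,218],[327,218],[373,217],[423,221]],.016).round(3))
E
```

```text
[[ 0.554  0.283  0.016]
 [ 0.462  0.297  0.016]
 [ 0.486  0.218  0.016]
 [ 0.413  0.248  0.016]
 [ 0.617  0.043  0.016]
 [ 0.61  -0.095  0.016]
 [ 0.603 -0.218  0.016]
 [ 0.611 -0.367  0.016]
 [ 0.517 -0.474  0.016]
 [ 0.445  0.041  0.016]
 [ 0.447 -0.088  0.016]
 [ 0.452 -0.22   0.016]
 [ 0.442 -0.362  0.016]]
```

View pics/rt0.png

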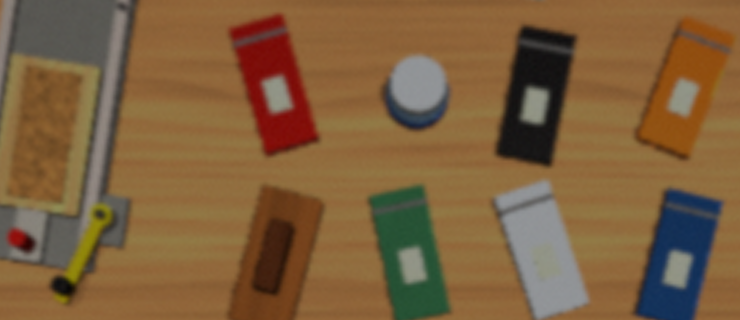

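```bash
cat >> h.py <<'E'
from scipy.spatial.transform import Rotation as R
def down(yaw):
    return R.from_matrix(np.array([[np.cos(yaw),np.sin(yaw),0],[np.sin(yaw),-np.cos(yaw),0],[0,0,-1.]]))
def plan(wps,step=0.8,p=None,q=None,minrows=1):
    o=status.get_obs()
    if p is None: p=o['position']; q=R.from_quat(o['ee_rot'])
    p=np.array(p,float); rows=[]
    for P,yaw in wps:
        P=np.array(P,float)
        a=down(yaw); b=down(yaw+np.pi)
        T=a if (q.inv()*a).magnitude()<=(q.inv()*b).magnitude() else b
        rv=(q.inv()*T).as_rotvec()
        n=max(minrows,int(np.ceil(max(np.linalg.norm(P-p)/.05/step,np.degrees(np.linalg.norm(rv))/5/.9))))
        p0,q0=p.copy(),q
        for i in range(1,n+1):
            t=i/n; pt=p0+(P-p0)*t; qt=q0*R.from_rotvec(rv*t)
            d=q.inv().apply(pt-p)/.05; r=np.degrees((q.inv()*qt).as_rotvec())/5
            row=np.round(np.r_[d,r],2)+0.0; rows.append(row)
            # dead reckon with rounding
            p=p+q.apply(row[:3]*.05); q=q*R.from_rotvec(np.radians(row[3:]*5))
    for i in range(0,len(rows),12):
        print('[['+',\n '.join('['+','.join('%g'%v for v in r)+']' for r in rows[i:i+12])+']]\n')
    print('rows',len(rows),'end',p.round(4))
def st():
    o=status.get_obs(); q=R.from_quat(o['ee_rot']); m=q.as_matrix()
    print('t %.1f p %s yaw %.4f tilt %.4f w %.3f F %s'%(o['clock'],o['position'].round(4),np.arctan2(m[1,0],m[0,0]),np.arccos(-m[2,2]),o['grip_width'],np.round(o['ft_force'],1)))
E
python3 - <<'E'
from h import *
st(); plan([([.45,.30,.42],np.pi/2)])
E
```

```text
t 0.1 p [0.2264 0.5824 0.4041] yaw 1.2000 tilt 0.0011 w 0.999 F [-0.2  0.1 -0.6]
[[[-0.36,0.62,-0.03,0,0,-0.42],
 [-0.39,0.61,-0.03,0,0,-0.43],
 [-0.41,0.59,-0.03,0,0,-0.42],
 [-0.43,0.58,-0.04,0,0,-0.43],
 [-0.45,0.56,-0.03,0,0.01,-0.42],
 [-0.48,0.54,-0.03,0,0,-0.43],
 [-0.49,0.53,-0.03,0,0,-0.42],
 [-0.51,0.51,-0.03,0,0,-0.43],
 [-0.53,0.48,-0.03,0,0,-0.42],
 [-0.55,0.47,-0.04,0,0,-0.43]]]

rows 10 end [0.4499 0.3    0.4202]
```

>>> {"fn": "servo_tool", "kwargs": {"motion": [[[-0.36,0.62,-0.03,0,0,-0.42],[-0.39,0.61,-0.03,0,0,-0.43],[-0.41,0.59,-0.03,0,0,-0.42],[-0.43,0.58,-0.04,0,0,-0.43],[-0.45,0.56,-0.03,0,0.01,-0.42],[-0.48,0.54,-0.03,0,0,-0.43],[-0.49,0.53,-0.03,0,0,-0.42],[-0.51,0.51,-0.03,0,0,-0.43],[-0.53,0.48,-0.03,0,0,-0.42],[-0.55,0.47,-0.04,0,0,-0.43]]]}}

```text
clock: 1.15
position: [0.4553, 0.2949, 0.4168]
ee_rot: [0.698, 0.716, -0.003, -0.001]
ft_force: [0.2, 1.0, 0.2]
grip_width: 0.999
```

```bash
python3 - <<'E'
from h import *
st(); c=snap('wrist','w1.png');st();print(c['extrinsics'].round(3)); plan([([.45,.0,.45],np.pi/2)])
E
```

```text
t 1.1 p [0.4553 0.2949 0.4168] yaw 1.5961 tilt 0.0063 w 0.999 F [0.2 1.  0.2]
t 1.2 p [0.4595 0.289  0.4173] yaw 1.5908 tilt 0.0061 w 0.999 F [ 3.6 -6.9 -0.5]
[[-0.025  0.958  0.286  0.381]
 [ 1.     0.025  0.005  0.292]
 [-0.002  0.286 -0.958  0.386]
 [ 0.     0.     0.     1.   ]]
[[[-0.72,-0.04,-0.08,0,0.01,0.03],
 [-0.72,-0.04,-0.08,-0.01,0,0.03],
 [-0.73,-0.03,-0.08,0,0.01,0.03],
 [-0.72,-0.03,-0.07,-0.01,0.01,0.02],
 [-0.72,-0.03,-0.08,0,0.01,0.03],
 [-0.72,-0.03,-0.09,-0.01,0,0.03],
 [-0.73,-0.03,-0.08,0,0.01,0.03],
 [-0.72,-0.03,-0.08,-0.01,0.01,0.03]]]

rows 8 end [ 0.4499 -0.      0.4502]
```

View pics/w1.png

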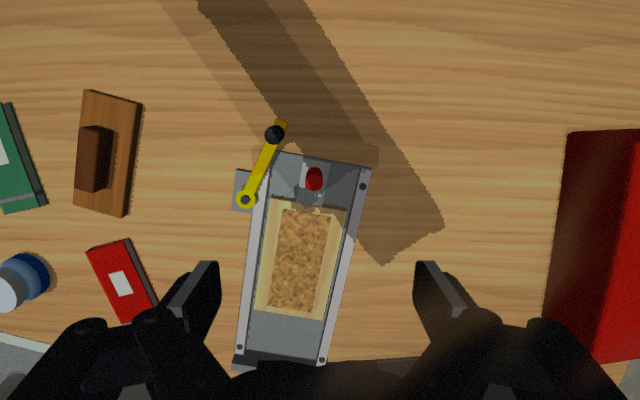

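>>> {"fn": "servo_tool", "kwargs": {"motion": [[[-0.25,0.1,0,0,0,0],[-0.72,-0.04,-0.08,0,0.01,0.03],[-0.72,-0.04,-0.08,-0.01,0,0.03],[-0.73,-0.03,-0.08,0,0.01,0.03],[-0.72,-0.03,-0.07,-0.01,0.01,0.02],[-0.72,-0.03,-0.08,0,0.01,0.03],[-0.72,-0.03,-0.09,-0.01,0,0.03],[-0.73,-0.03,-0.08,0,0.01,0.03],[-0.5,-0.03,-0.08,-0.01,0.01,0.03],[0,0,0,0,0,0],[0,0,0,0,0,0]]]}}

```text
clock: 2.3
position: [0.4532, -0.0144, 0.4495]
ee_rot: [0.71, 0.704, -0.001, -0.001]
ft_force: [-0.1, 0.2, -0.6]
grip_width: 1.005
```

```bash
python3 - <<'E'
from h import *
st(); c=snap('wrist','w2.png');st(); plan([([.45,-.27,.45],np.pi/2)])
E
```

```text
t 2.3 p [ 0.4532 -0.0144  0.4495] yaw 1.5627 tilt 0.0019 w 1.005 F [-0.1  0.2 -0.6]
t 2.4 p [ 0.4532 -0.0144  0.4495] yaw 1.5629 tilt 0.0020 w 0.998 F [-0.3  0.   0.2]
[[[-0.73,0,0,0,0,-0.01],
 [-0.73,-0.01,0,-0.01,0,-0.02],
 [-0.73,0,0,0,0,-0.01],
 [-0.73,-0.01,0,0,0,-0.01],
 [-0.73,-0.01,-0.01,-0.01,0,-0.01],
 [-0.73,0,0,0,0,-0.02],
 [-0.73,-0.01,0,0,0,-0.01]]]

rows 7 end [ 0.45   -0.2699  0.4501]
```

View pics/w2.png

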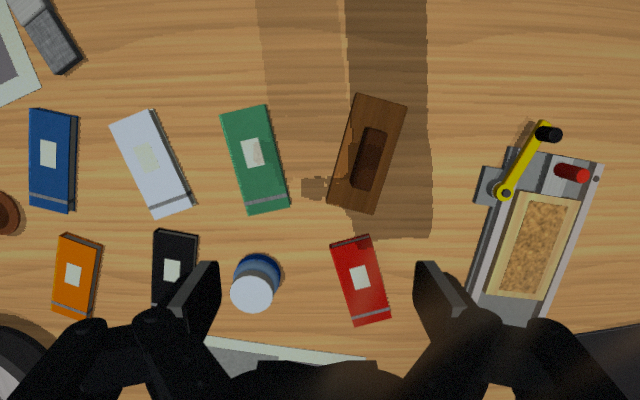

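```bash
cat >> h.py <<'E'
seeds={'book1':(.603,-.218),'book2':(.617,.043),'book3':(.442,-.362),'book4':(.447,-.088),'book5':(.611,-.367),'book6':(.452,-.22)}
def fit(c,xy,z,L=130,W=56,name=None,rad=.095,dbg=None):
    x,y=xy; im=rect(c,z,x-rad,x+rad,y-rad,y+rad,1000)
    lab=cv2.cvtColor(im,cv2.COLOR_BGR2LAB).astype(float); n=im.shape[0]
    h,s,v=[a.astype(int) for a in cv2.split(cv2.cvtColor(im,cv2.COLOR_BGR2HSV))]
    m={'book1':(v<45),'book2':((h<6)|(h>172))&(s>170),'book3':(h>95)&(h<130)&(s>120),'book4':(h>50)&(h<90)&(s>80),
       'book5':(h>5)&(h<15)&(s>205),'book6':(s<55)&(v>90)}[name].astype(np.uint8)
    m=cv2.morphologyEx(m,cv2.MORPH_OPEN,np.ones((5,5)))
    k,l,stt,ce=cv2.connectedComponentsWithStats(m)
    if k<2: return None
    i=1+np.argmax(stt[1:,4]); mm=(l==i).astype(np.uint8)
    mm=cv2.morphologyEx(cv2.copyMakeBorder(mm,30,30,30,30,cv2.BORDER_CONSTANT),cv2.MORPH_CLOSE,np.ones((25,25)))[30:-30,30:-30]
    cs,_=cv2.findContours(mm,0,2); ct=max(cs,key=cv2.contourArea)
    (u,w),(a,b),ang=cv2.minAreaRect(ct); box=cv2.boxPoints(((u,w),(a,b),ang))
    e=box[1]-box[0]; f=box[2]-box[1]; 
    if np.linalg.norm(e)<np.linalg.norm(f): e=f
    # col->-y, row->-x
    yaw=np.arctan2(-e[0],-e[1]); yaw=(yaw+np.pi/2)%np.pi-np.pi/2
    X=x+rad-(w+.5)/1000; Y=y+rad-(u+.5)/1000
    if dbg: cv2.drawContours(im,[box.astype(int)],0,(255,255,0),1); cv2.imwrite(dbg,im)
    return X,Y,yaw,max(a,b),min(a,b)
E
python3 - <<'E'
from h import *
for f in ['top0','w2']:
    c=dict(np.load(f'pics/{f}.npz')); ims=[]
    for n in seeds:
        r=fit(c,seeds[n],.016,name=n,dbg=f'pics/t.png'); ims.append(cv2.imread('pics/t.png'))
        print(f,n,None if r is None else np.round(r,4))
    cv2.imwrite(f'pics/f_{f}.png',np.vstack([np.hstack(ims[:3]),np.hstack(ims[3:])]))
E
```

```text
top0 book1 [  0.5956  -0.214   -0.1912 111.2578  52.3827]
top0 book2 [6.0620e-01 4.3200e-02 2.8380e-01 1.1112e+02 5.4000e+01]
top0 book3 [  0.4328  -0.3569  -0.2487 109.4     53.7385]
top0 book4 [ 4.368000e-01 -9.160000e-02  2.096000e-01  1.092357e+02  5.300500e+01]
top0 book5 [ 0.6689 -0.3865  1.2068 51.0408 10.1904]
top0 book6 [  0.4496  -0.2214   0.3258 130.7534  57.7015]
w2 book1 [  0.6383  -0.2157  -0.4947 196.1115 121.6621]
w2 book2 [6.073000e-01 4.240000e-02 2.826000e-01 1.103779e+02 5.542130e+01]
w2 book3 [  0.4324  -0.3568  -0.2424 112.5969  56.8047]
w2 book4 [ 4.377000e-01 -9.170000e-02  2.141000e-01  1.095712e+02  5.663370e+01]
w2 book5 None
w2 book6 [  0.4507  -0.222    0.3281 130.396   57.222 ]
```

View pics/f_top0.png

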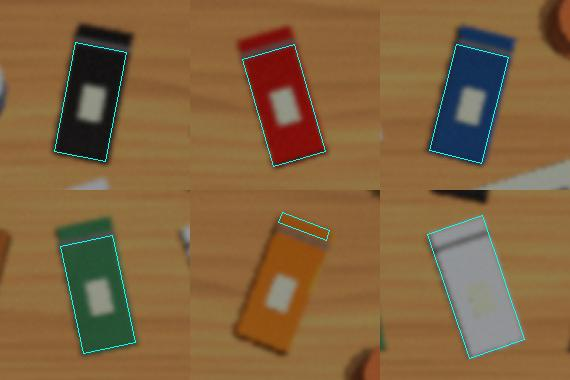

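View pics/f_w2.png

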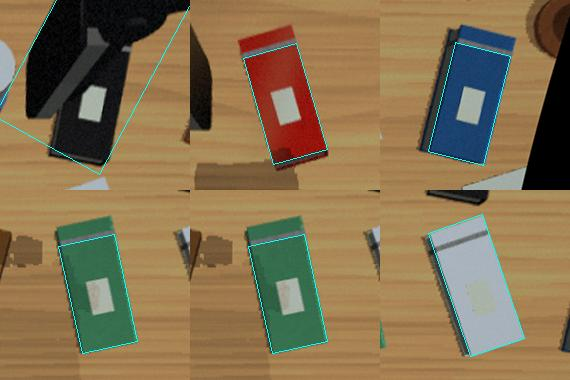

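```bash
cat >> h.py <<'E'
from scipy.optimize import minimize
from scipy.ndimage import gaussian_filter, map_coordinates
def fitr(c,xy,yaw0,z,L=.130,W=.056,rad=.1,dbg=None,samp=None,wood=None,m=None):
    """fixed-size rectangle fit, cover colour against background colour"""
    x,y=xy; im=rect(c,z,x-rad,x+rad,y-rad,y+rad,1000)
    lab=cv2.cvtColor(im,cv2.COLOR_BGR2LAB).astype(float)
    g=np.linspace(-.5,.5,81); A,B=np.meshgrid(g*1.16,g*1.36,indexing='ij')
    ins=((abs(A)<.5)&(abs(B)<.5))
    dd=np.maximum((abs(A)-.5)*L,(abs(B)-.5)*W); ins=np.clip(.5-dd/.002,0,1)  # soft
    def pts(p):
        cy,sy=np.cos(p[2]),np.sin(p[2]); a=A*L;b=B*W
        return x+rad-(p[0]+cy*a-sy*b), y+rad-(p[1]+sy*a+cy*b)
    def samplei(ch,p):
        r,cc=pts(p); return map_coordinates(ch,[r*1000-.5,cc*1000-.5],order=1,mode='nearest')
    p0=np.array([x,y,yaw0])
    if m is None:
        S=np.stack([samplei(lab[...,k],p0) for k in range(3)],-1)
        core=np.median(S[ (abs(A)<.35)&(abs(B)<.35)],0); ring=np.median(S[(dd>.003)],0)
        d1=np.linalg.norm(lab-core,axis=2); d2=np.linalg.norm(lab-ring,axis=2)
        m=(d1<d2).astype(float)
    m=gaussian_filter(m,1.5)
    def J(p): return -((samplei(m,p)-.5)*(2*ins-1)).mean()
    best=None
    for dy in (-.05,0,.05):
        r=minimize(J,p0+[0,0,dy],method='Nelder-Mead',options=dict(initial_simplex=p0+[0,0,dy]+np.array([[0,0,0],[.008,0,0],[0,.008,0],[0,0,.08]]),xatol=1e-5,fatol=1e-6))
        if best is None or r.fun<best.fun: best=r
    p=best.x
    if dbg:
        cy,sy=np.cos(p[2]),np.sin(p[2])
        q=np.array([[1,1],[1,-1],[-1,-1],[-1,1]])*[L/2,W/2]
        X=p[0]+cy*q[:,0]-sy*q[:,1];Y=p[1]+sy*q[:,0]+cy*q[:,1]
        cv2.polylines(im,[np.c_[(y+rad-Y)*1000,(x+rad-X)*1000].astype(int)],True,(255,255,0),1); cv2.imwrite(dbg,im)
    return np.r_[p,-best.fun]
E
python3 - <<'E'
from h import *
yw={'book1':-.19,'book2':.283,'book3':-.245,'book4':.212,'book5':-.3,'book6':.327}
for f in ['top0','w2']:
    c=dict(np.load(f'pics/{f}.npz')); ims=[]
    for n in seeds:
        r=fitr(c,seeds[n],yw[n],.016,dbg=f'pics/t.png'); ims.append(cv2.imread('pics/t.png'))
        print(f,n,None if r is None else np.round(r,4))
    r=fitr(c,(.445,.041),-.25,.016,L=.14,W=.064,dbg='pics/t.png'); print('board',r.round(4));ims.append(cv2.imread('pics/t.png'))
    r=fitr(c,(.56,.28),-.15,.0256,dbg='pics/t.png'); print('cork',r.round(4));ims.append(cv2.imread('pics/t.png'))
    cv2.imwrite(f'pics/f_{f}.png',np.vstack([np.hstack(ims[:4]),np.hstack(ims[4:])]))
E
```

```text
top0 book1 [ 0.6042 -0.2158 -0.1941  0.3775]
top0 book2 [0.6149 0.046  0.2842 0.3719]
top0 book3 [ 0.4414 -0.3583 -0.2466  0.3729]
top0 book4 [ 0.4451 -0.0891  0.2097  0.384 ]
top0 book5 [ 0.6121 -0.3638 -0.3606  0.32  ]
top0 book6 [ 0.4504 -0.2225  0.3234  0.4374]
board [ 0.4387  0.0441 -0.2634  0.4593]
cork [ 0.5629  0.2736 -0.1521  0.4355]
w2 book1 [ 0.5896 -0.2129 -0.2374  0.2319]
w2 book2 [0.6162 0.0453 0.2833 0.3357]
w2 book3 [ 0.4417 -0.3588 -0.2336  0.2789]
w2 book4 [ 0.4467 -0.0884  0.205   0.3768]
w2 book5 [ 0.6127 -0.3658 -0.3732  0.2722]
w2 book6 [ 0.4509 -0.2224  0.3264  0.4363]
board [ 0.4407  0.0435 -0.2651  0.4113]
cork [ 0.5631  0.2719 -0.1556  0.3805]
```

View pics/f_top0.png

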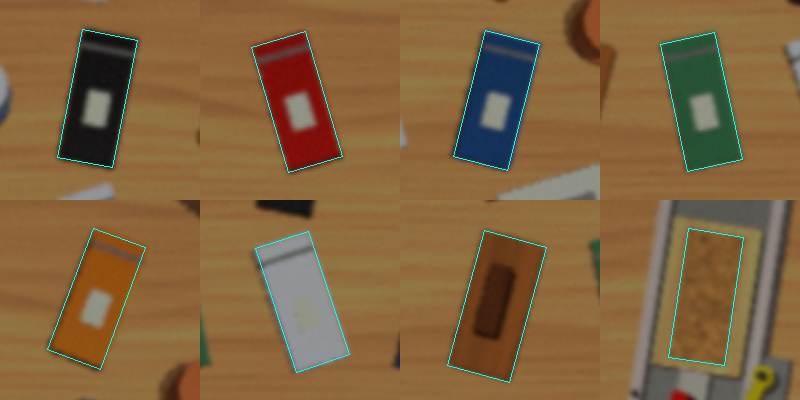

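View pics/f_w2.png

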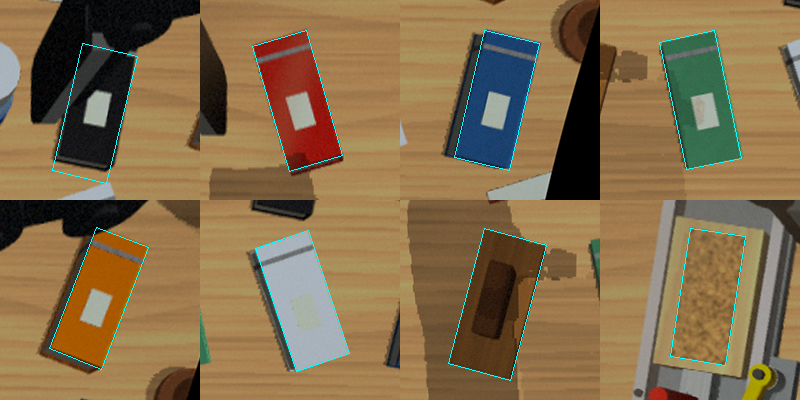

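```bash
python3 - <<'E'
from h import *
c=dict(np.load('pics/w2.npz'))
p=np.array([.4532,-.0144,.4495]); q=down(1.5627); 
E=c['extrinsics']; C=q.inv().apply(E[:3,3]-p); print('cam in tool',C)
im=cv2.imread('pics/w2.png')[230:400,120:520]; cv2.imwrite('pics/fing.png',cv2.resize(im,(800,340)))
for uv in [(219,262),(414,262),(218,292),(418,292)]:
    w=unproj(c,[uv],0.)[0]; d=q.inv().apply(w-E[:3,3]); 
    s=(np.sign(d[0])*.0425-C[0])/d[0]; print(uv,C+d*s)
E
```

```text
cam in tool [-0.0010157  -0.07446029  0.03132132]
(219, 262) [-0.0425     -0.00989866  0.15848303]
(414, 262) [ 0.0425     -0.00683933  0.16446868]
(218, 292) [-0.0425      0.00141877  0.15310927]
(418, 292) [0.0425     0.00265831 0.15502904]
```

View pics/fing.png

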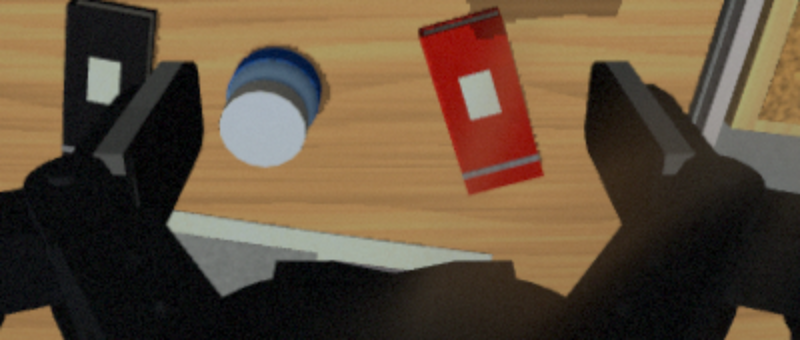

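```bash
cat >> h.py <<'E'
_old=plan
def plan(wps,step=0.85,settle=1,p=None,q=None):
    o=status.get_obs()
    if p is None: p=o['position']; q=R.from_quat(o['ee_rot'])
    p=np.array(p,float); rows=[]
    for P,yaw in wps:
        P=np.array(P,float); a=down(yaw); b=down(yaw+np.pi)
        T=a if (q.inv()*a).magnitude()<=(q.inv()*b).magnitude() else b
        rv=(q.inv()*T).as_rotvec()
        need=max(np.linalg.norm(P-p)/.05/step,np.degrees(np.linalg.norm(rv))/5/.95)
        n=1
        while True:
            pr=np.ones(n)
            for i,x in enumerate([.25,.55,.85][::-1][:0] or [.2,.5,.8]):
                if n-1-i>=0: pr[n-1-i]=min(pr[n-1-i],x)
            for i,x in enumerate([.5]): pr[i]=min(pr[i],x) if n>3 else pr[i]
            if pr.sum()>=need or n>40: break
            n+=1
        if n>1: t=np.cumsum(pr)/pr.sum()
        else: t=[1]
        p0,q0=p.copy(),q
        for ti in t:
            pt=p0+(P-p0)*ti; qt=q0*R.from_rotvec(rv*ti)
            row=np.round(np.r_[q.inv().apply(pt-p)/.05,np.degrees((q.inv()*qt).as_rotvec())/5],2)+0.0; rows.append(row)
            p=p+q.apply(row[:3]*.05); q=q*R.from_rotvec(np.radians(row[3:]*5))
    rows+= [np.zeros(6)]*settle
    for i in range(0,len(rows),12):
        print('[['+', '.join('['+','.join('%g'%v for v in r)+']' for r in rows[i:i+12])+']]')
    print('rows',len(rows),'end',p.round(4))
B={'book1':(.6042,-.2158,-.194),'book2':(.6156,.0457,.2838),'book3':(.4415,-.3586,-.240),'book4':(.4459,-.0888,.208),
 'book5':(.6124,-.3648,-.367),'book6':(.4507,-.2225,.325),'board':(.4397,.0438,-.264)}
BED=(.563,.2728,-.154); H=np.pi/2
E
python3 - <<'E'
from h import *
b=B['book2'];plan([([b[0],b[1],.25],b[2]+H)])
E
```

```text
[[[0.09,0.23,0.28,0,0,-0.24], [0.16,0.47,0.57,0,0,-0.48], [0.15,0.47,0.57,-0.01,0,-0.47], [0.13,0.48,0.57,0,0,-0.48], [0.1,0.49,0.57,0,0,-0.48], [0.09,0.48,0.57,-0.01,0,-0.48], [0.05,0.4,0.46,0,0,-0.38], [0.03,0.24,0.28,0,0,-0.24], [0,0.1,0.12,0,0,-0.09], [0,0,0,0,0,0]]]
rows 10 end [0.6156 0.0455 0.2498]
```

>>> {"fn": "servo_tool", "kwargs": {"motion": [[[0.09,0.23,0.28,0,0,-0.24],[0.16,0.47,0.57,0,0,-0.48],[0.15,0.47,0.57,-0.01,0,-0.47],[0.13,0.48,0.57,0,0,-0.48],[0.1,0.49,0.57,0,0,-0.48],[0.09,0.48,0.57,-0.01,0,-0.48],[0.05,0.4,0.46,0,0,-0.38],[0.03,0.24,0.28,0,0,-0.24],[0,0.1,0.12,0,0,-0.09],[0,0,0,0,0,0]]], "jaw": 0, "force": 80}}

```text
clock: 3.35
position: [0.6207, 0.0653, 0.2378]
ee_rot: [0.588, 0.809, 0.001, -0.003]
ft_force: [0.3, -0.3, 0.5]
grip_width: 1.001
```

```bash
python3 - <<'E'
from h import *
st();b=B['book2'];plan([([b[0],b[1],.1715],b[2]+H)])
E
```

```text
t 3.4 p [0.6207 0.0653 0.2378] yaw 1.8844 tilt 0.0066 w 1.001 F [ 0.3 -0.3  0.5]
[[[-0.09,-0.05,0.33,-0.01,-0.02,0.09], [-0.14,-0.09,0.53,-0.01,-0.02,0.13], [-0.08,-0.05,0.33,-0.01,-0.02,0.09], [-0.04,-0.02,0.14,0,-0.01,0.03], [0,0,0,0,0,0]]]
rows 5 end [0.6157 0.0457 0.1713]
```

>>> {"fn": "servo_tool", "kwargs": {"motion": [[[-0.2,-0.1,0,-0.02,-0.04,0.2],[-0.1,-0.05,0,-0.01,-0.02,0.1],[0,0,0,0,0,0]]]}}

```text
clock: 3.65
position: [0.6172, 0.0472, 0.2398]
ee_rot: [0.6, 0.8, 0.001, 0.0]
ft_force: [0.1, 0.3, -0.2]
grip_width: 0.995
```

```bash
python3 - <<'E'
from h import *
st();b=B['book2'];plan([([b[0],b[1],.1715],b[2]+H)])
E
```

```text
t 3.6 p [0.6172 0.0472 0.2398] yaw 1.8547 tilt 0.0017 w 0.995 F [ 0.1  0.3 -0.2]
[[[-0.01,-0.01,0.34,0,0,0], [0,-0.02,0.55,0.01,0,0], [-0.01,-0.01,0.34,0.01,0,0], [0,0,0.14,0,0,0], [0,0,0,0,0,0]]]
rows 5 end [0.6156 0.0457 0.1713]
```

>>> {"fn": "servo_tool", "kwargs": {"motion": [[[-0.02,-0.02,0.3,0,0,0],[-0.02,-0.01,0.45,0,0,0],[0,-0.01,0.3,0,0,0],[0,0,0.12,0,0,0],[0,0,0,0,0,0]]]}}

```text
clock: 4.15
position: [0.6155, 0.0435, 0.1796]
ee_rot: [0.601, 0.799, 0.002, 0.001]
ft_force: [-0.4, -0.3, -0.7]
grip_width: 1.004
```

```bash
python3 - <<'E'
from h import *
st();b=B['book2'];plan([([b[0],b[1],.1715],b[2]+H)])
snap('wrist','w3.png')
E
```

```text
t 4.2 p [0.6155 0.0435 0.1796] yaw 1.8524 tilt 0.0054 w 1.004 F [-0.4 -0.3 -0.7]
[[[0.04,0.01,0.16,0.06,-0.01,-0.03], [0,0,0,0,0,0]]]
rows 2 end [0.6155 0.0456 0.1716]
```

View pics/w3.png

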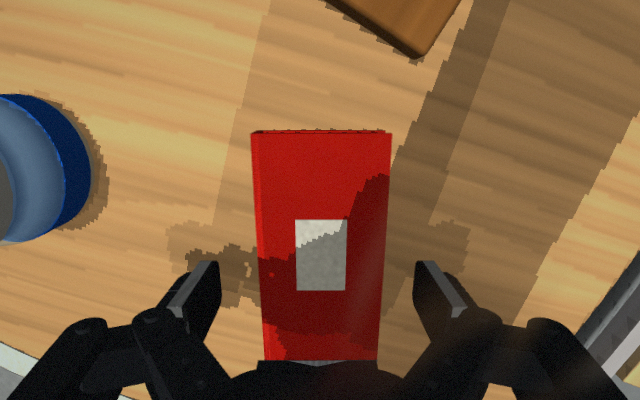

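Jaws straddle the red book symmetrically. Lower and close.

>>> {"fn": "servo_tool", "kwargs": {"motion": [[[0.04,0.01,0.16,0.06,-0.01,-0.03],[0,0,0,0,0,0]]]}}

```text
clock: 4.4
position: [0.6161, 0.046, 0.1725]
ee_rot: [0.6, 0.8, 0.001, 0.001]
ft_force: [-1.0, -0.0, -0.8]
grip_width: 1.0
```

>>> {"fn": "servo_tool", "kwargs": {"motion": [[[0,0,0,0,0,0],[0,0,0,0,0,0],[0,0,0,0,0,0],[0,0,0,0,0,0],[0,0,0,0,0,0],[0,0,0,0,0,0]]], "jaw": 255, "force": 80}}

```text
clock: 5.0
position: [0.6168, 0.0462, 0.1742]
ee_rot: [0.6, 0.8, 0.002, 0.002]
ft_force: [1.0, -0.2, -0.2]
grip_width: 0.633
```

```bash
python3 - <<'E'
from h import *
st()
plan([([.6155,.0457,.27],B['book2'][2]+H)],settle=0)
E
```

```text
t 5.0 p [0.6168 0.0462 0.1742] yaw 1.8558 tilt 0.0043 w 0.633 F [ 1.  -0.2 -0.2]
[[[0,0,-0.32,0.01,0,0], [0,-0.01,-0.64,0.01,0,0.01], [0,-0.01,-0.51,0.02,0.01,0], [0,0,-0.32,0.01,0,0], [0,0,-0.13,0,0,0]]]
rows 5 end [0.6156 0.0459 0.2702]
```

>>> {"fn": "servo_tool", "kwargs": {"motion": [[[0,0,-0.32,0.01,0,0],[0,-0.01,-0.64,0.01,0,0.01],[0,-0.01,-0.51,0.02,0.01,0],[0,0,-0.32,0.01,0,0],[0,0,-0.13,0,0,0],[0,0,0,0,0,0]]]}}

```text
clock: 5.6
position: [0.6152, 0.0454, 0.2777]
ee_rot: [0.6, 0.8, -0.0, -0.0]
ft_force: [0.6, -0.1, -1.3]
grip_width: 0.628
```

```bash
python3 - <<'E'
from h import *
st();b=BED
plan([([b[0],b[1],.27],b[2]+H)],step=.7,settle=2)
E
```

```text
t 5.6 p [0.6152 0.0454 0.2777] yaw 1.8540 tilt 0.0004 w 0.628 F [ 0.6 -0.1 -1.3]
[[[0.33,0.02,0.01,0,0,0.36], [0.67,0.02,0.02,0,0,0.71], [0.67,-0.03,0.03,0,0,0.72], [0.66,-0.06,0.02,0,0,0.71], [0.66,-0.11,0.02,0,0,0.72], [0.65,-0.15,0.02,0,0,0.72], [0.51,-0.15,0.02,0,0,0.57], [0.31,-0.11,0.01,0,0,0.36], [0.13,-0.05,0,0,0,0.14], [0,0,0,0,0,0], [0,0,0,0,0,0]]]
rows 11 end [0.5628 0.2729 0.2702]
```

>>> {"fn": "servo_tool", "kwargs": {"motion": [[[0.33,0.02,0.01,0,0,0.36],[0.67,0.02,0.02,0,0,0.71],[0.67,-0.03,0.03,0,0,0.72],[0.66,-0.06,0.02,0,0,0.71],[0.66,-0.11,0.02,0,0,0.72],[0.65,-0.15,0.02,0,0,0.72],[0.51,-0.15,0.02,0,0,0.57],[0.31,-0.11,0.01,0,0,0.36],[0.13,-0.05,0,0,0,0.14],[0,0,0,0,0,0],[0,0,0,0,0,0]]]}}

```text
clock: 6.7
position: [0.5602, 0.2786, 0.2613]
ee_rot: [0.766, 0.643, -0.006, -0.0]
ft_force: [0.1, 0.6, -0.9]
grip_width: 0.628
```

```bash
python3 - <<'E'
from h import *
st();b=BED
plan([([b[0],b[1],.27],b[2]+H)],step=.7,settle=2)
snap('top','top2.png');c=snap('wrist','w4.png');st()
E
```

```text
t 6.7 p [0.5602 0.2786 0.2613] yaw 1.3957 tilt 0.0129 w 0.628 F [ 0.1  0.6 -0.9]
[[[-0.08,0.05,-0.12,-0.07,0.08,-0.17], [-0.03,0.02,-0.05,-0.03,0.03,-0.07], [0,0,0,0,0,0], [0,0,0,0,0,0]]]
rows 4 end [0.5628 0.2726 0.2698]
t 6.8 p [0.5604 0.2781 0.2616] yaw 1.3946 tilt 0.0125 w 0.632 F [-0.5 -0.7 -2.2]
```

View pics/w4.png

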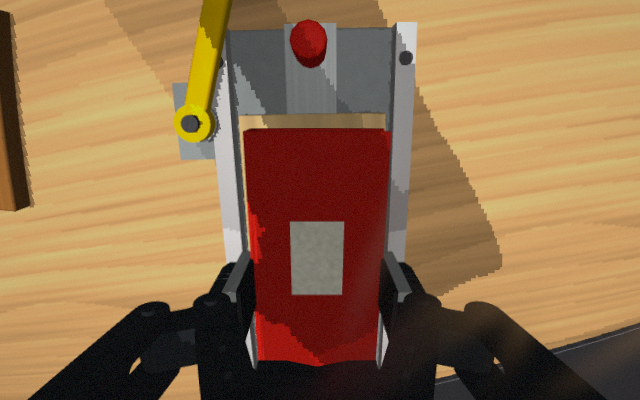

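>>> {"fn": "servo_tool", "kwargs": {"motion": [[[-0.08,0.05,0.1,-0.07,0.08,-0.17],[-0.03,0.02,0.25,-0.03,0.03,-0.07],[0,0,0.3,0,0,0],[0,0,0.2,0,0,0],[0,0,0.1,0,0,0],[0,0,0,0,0,0]]]}}

```text
clock: 7.4
position: [0.5639, 0.2676, 0.2088]
ee_rot: [0.761, 0.649, -0.0, 0.0]
ft_force: [0.2, 0.1, -0.5]
grip_width: 0.624
```

```bash
python3 - <<'E'
from h import *
st();b=BED
plan([([b[0]+.0005,b[1],.201],b[2]+H)],step=.7,settle=2)
E
```

```text
t 7.4 p [0.5639 0.2676 0.2088] yaw 1.4132 tilt 0.0005 w 0.624 F [ 0.2  0.1 -0.5]
[[[0.07,-0.02,0.11,0,0,-0.03], [0.03,0,0.05,0,0.01,-0.01], [0,0,0,0,0,0], [0,0,0,0,0,0]]]
rows 4 end [0.5637 0.2727 0.2008]
```

>>> {"fn": "servo_tool", "kwargs": {"motion": [[[0.07,-0.02,0.07,0,0,-0.02],[0,0,0.03,0,0.01,-0.01],[0,0,0,0,0,0]]]}}

```text
clock: 7.7
position: [0.5635, 0.2722, 0.2037]
ee_rot: [0.759, 0.651, 0.0, -0.0]
ft_force: [0.2, -0.3, -2.0]
grip_width: 0.634
```

```bash
python3 - <<'E'
from h import *
st();b=BED
plan([([b[0]+.0005,b[1],.201],b[2]+H)],step=.7,settle=2)
E
```

```text
t 7.7 p [0.5635 0.2722 0.2037] yaw 1.4167 tilt 0.0010 w 0.634 F [ 0.2 -0.3 -2. ]
[[[0.01,0,0.05,0.01,-0.01,0], [0,0,0,0,0,0], [0,0,0,0,0,0]]]
rows 3 end [0.5636 0.2727 0.2012]
```

>>> {"fn": "servo_tool", "kwargs": {"motion": [[[0.01,0,0.05,0.01,-0.01,0],[0,0,0,0,0,0]]]}}

```text
clock: 7.9
position: [0.5637, 0.2731, 0.2016]
ee_rot: [0.759, 0.651, 0.0, -0.0]
ft_force: [0.6, -0.9, -1.7]
grip_width: 0.631
```

>>> {"fn": "servo_tool", "kwargs": {"motion": [[[0,0,0,0,0,0],[0,0,0,0,0,0],[0,0,0,0,0,0],[0,0,-0.2,0,0,0],[0,0,-0.5,0,0,0],[0,0,-0.6,0,0,0],[0,0,-0.3,0,0,0],[0,0,0,0,0,0]]], "jaw": 0}}

```text
clock: 8.7
position: [0.5642, 0.2726, 0.2882]
ee_rot: [0.76, 0.65, 0.002, 0.0]
ft_force: [-0.2, 0.1, -0.1]
grip_width: 1.003
```

```bash
python3 - <<'E'
from h import *
st();b=B['book4']
plan([([b[0],b[1],.26],b[2]+H)],step=.8,settle=2)
c=snap('top','top3.png')
print(fitr(c,BED[:2],BED[2],.0416,dbg='pics/t.png').round(4))
c=snap('wrist','w5.png')
print(fitr(c,BED[:2],BED[2],.0416,dbg='pics/t2.png').round(4))
E
```

```text
t 8.7 p [0.5642 0.2726 0.2882] yaw 1.4163 tilt 0.0032 w 1.003 F [-0.2  0.1 -0.1]
[[[-0.38,-0.06,0.03,0,0,-0.21], [-0.74,-0.14,0.05,0,0,-0.41], [-0.75,-0.16,0.06,0.01,0,-0.42], [-0.73,-0.19,0.05,0,-0.01,-0.41], [-0.73,-0.22,0.06,0,0,-0.42], [-0.72,-0.24,0.05,0.01,0,-0.41], [-0.72,-0.27,0.06,0,0,-0.42], [-0.7,-0.29,0.05,0,0,-0.42], [-0.69,-0.32,0.06,0.01,-0.01,-0.41], [-0.54,-0.28,0.04,0,0,-0.33], [-0.33,-0.18,0.03,0,0,-0.21], [-0.14,-0.08,0.01,0,0,-0.08]]]
[[[0,0,0,0,0,0], [0,0,0,0,0,0]]]
rows 14 end [ 0.4457 -0.0891  0.2601]
[ 0.5591  0.2698 -0.1858  0.2504]
[ 0.5638  0.2726 -0.1542  0.3688]
```

View pics/top3.png

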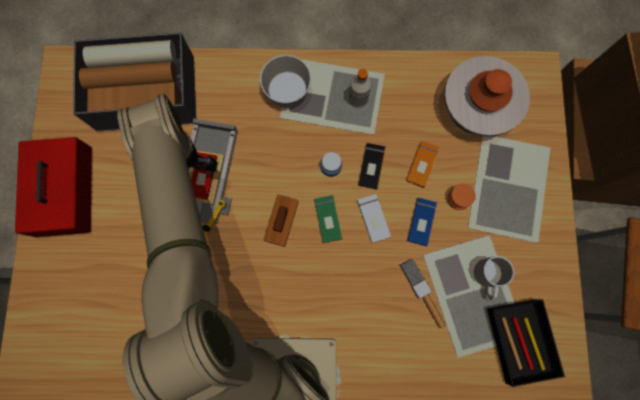

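View pics/w5.png

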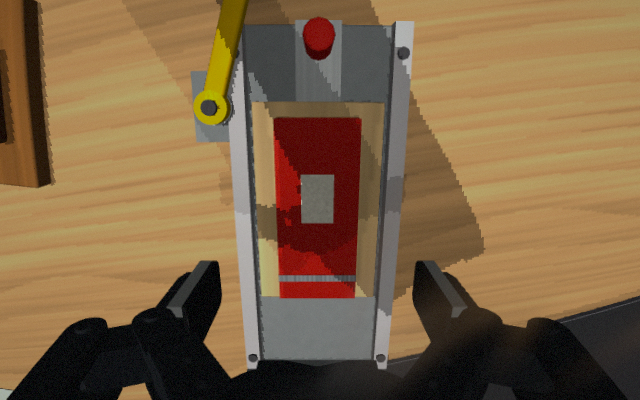

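>>> {"fn": "servo_tool", "kwargs": {"motion": [[[-0.38,-0.06,0.03,0,0,-0.21],[-0.74,-0.14,0.05,0,0,-0.41],[-0.75,-0.16,0.06,0.01,0,-0.42],[-0.73,-0.19,0.05,0,-0.01,-0.41],[-0.73,-0.22,0.06,0,0,-0.42],[-0.72,-0.24,0.05,0.01,0,-0.41],[-0.72,-0.27,0.06,0,0,-0.42],[-0.7,-0.29,0.05,0,0,-0.42],[-0.69,-0.32,0.06,0.01,-0.01,-0.41],[-0.5,-0.28,0.04,0,0,-0.33],[-0.25,-0.15,0.0,0,0,-0.15],[0,0,0,0,0,0]]]}}

```text
clock: 10.0
position: [0.4394, -0.0883, 0.2477]
ee_rot: [0.628, 0.778, -0.009, -0.006]
ft_force: [0.1, 0.8, -0.1]
grip_width: 0.998
```

```bash
cat >> h.py <<'E'
def corr(b,z,g=.8):
    """three-row correction to pose"""
    o=status.get_obs(); p=o['position'];q=R.from_quat(o['ee_rot']); yaw=b[2]+H
    T=min([down(yaw),down(yaw+np.pi)],key=lambda t:(q.inv()*t).magnitude())
    d=q.inv().apply(np.array([b[0],b[1],z])-p)/.05; r=np.degrees((q.inv()*T).as_rotvec())/5
    print('need tool shift(units) %s turn %s'%(d.round(2),r.round(2)))
E
python3 - <<'E'
from h import *
st();corr(B['book4'],.173)
E
```

```text
t 10.0 p [ 0.4394 -0.0883  0.2477] yaw 1.7838 tilt 0.0215 w 0.998 F [ 0.1  0.8 -0.1]
need tool shift(units) [-0.04  0.16  1.49] turn [-0.25  0.02  0.06]
```

>>> {"fn": "servo_tool", "kwargs": {"motion": [[[-0.03,0.08,0.2,-0.15,0.02,0.04],[0,0.04,0.4,-0.08,0,0],[0,0,0.4,0,0,0],[0,0,0.2,0,0,0],[0,0,0.05,0,0,0],[0,0,0,0,0,0]]]}}

```text
clock: 10.6
position: [0.4455, -0.0846, 0.1808]
ee_rot: [0.629, 0.777, -0.001, -0.002]
ft_force: [-0.2, 0.1, 0.3]
grip_width: 1.0
```

```bash
python3 - <<'E'
from h import *
st();corr(B['book4'],.173)
E
```

```text
t 10.6 p [ 0.4455 -0.0846  0.1808] yaw 1.7812 tilt 0.0041 w 1.000 F [-0.2  0.1  0.3]
need tool shift(units) [-0.08 -0.01  0.16] turn [-0.05 -0.01  0.03]
```

>>> {"fn": "servo_tool", "kwargs": {"motion": [[[-0.07,-0.01,0.16,-0.05,-0.01,0.03],[0,0,0,0,0,0]]]}}

```text
clock: 10.8
position: [0.4463, -0.0879, 0.1731]
ee_rot: [0.63, 0.777, 0.001, 0.001]
ft_force: [-0.7, 0.7, -0.2]
grip_width: 1.001
```

>>> {"fn": "servo_tool", "kwargs": {"motion": [[[0,0,0,0,0,0],[0,0,0,0,0,0],[0,0,0,0,0,0],[0,0,0,0,0,0],[0,0,0,0,0,0]]], "jaw": 255, "force": 80}}

```text
clock: 11.3
position: [0.447, -0.0883, 0.1748]
ee_rot: [0.63, 0.776, 0.002, 0.001]
ft_force: [0.6, 0.4, -1.3]
grip_width: 0.629
```

```bash
python3 - <<'E'
from h import *
st();corr(B['book4'],.173)
b=B['book4'];plan([([b[0],b[1],.25],b[2]+H),([BED[0]+.0005,BED[1],.28],BED[2]+H)],settle=1)
E
```

```text
t 11.3 p [ 0.447  -0.0883  0.1748] yaw 1.7782 tilt 0.0050 w 0.629 F [ 0.6  0.4 -1.3]
need tool shift(units) [-0.01 -0.02  0.04] turn [ 0.06 -0.   -0.01]
[[[0,0,-0.38,0.01,0,0], [0,-0.01,-0.6,0.03,0,0], [0,-0.01,-0.37,0.01,0,-0.01], [0,0,-0.15,0.01,0,0], [0.37,0.21,-0.03,0,0,0.23], [0.74,0.41,-0.07,0,0,0.46], [0.75,0.38,-0.07,0,0,0.46], [0.77,0.34,-0.06,0,0,0.46], [0.79,0.32,-0.07,0,0,0.47], [0.79,0.28,-0.07,0,0,0.46], [0.81,0.25,-0.07,0,0,0.46], [0.81,0.22,-0.06,0,0,0.46]]]
[[[0.66,0.15,-0.06,0,0,0.37], [0.42,0.08,-0.03,0,0,0.23], [0.16,0.03,-0.01,0,0,0.09], [0,0,0,0,0,0]]]
rows 16 end [0.5637 0.2726 0.2799]
```

>>> {"fn": "servo_tool", "kwargs": {"motion": [[[0,0,-0.38,0.01,0,0],[0,-0.01,-0.6,0.03,0,0],[0,-0.01,-0.37,0.01,0,-0.01],[0,0,-0.15,0.01,0,0],[0.37,0.21,-0.03,0,0,0.23],[0.74,0.41,-0.07,0,0,0.46],[0.75,0.38,-0.07,0,0,0.46],[0.77,0.34,-0.06,0,0,0.46],[0.79,0.32,-0.07,0,0,0.47],[0.79,0.28,-0.07,0,0,0.46],[0.81,0.25,-0.07,0,0,0.46],[0.81,0.22,-0.06,0,0,0.46]]]}}

```text
clock: 12.5
position: [0.5471, 0.2168, 0.273]
ee_rot: [0.747, 0.665, -0.003, -0.002]
ft_force: [0.9, 0.2, -1.4]
grip_width: 0.631
```

>>> {"fn": "servo_tool", "kwargs": {"motion": [[[0.6,0.13,-0.06,0,0,0.35],[0.35,0.06,-0.03,0,0,0.18],[0.1,0.02,-0.01,0,0,0.04],[0,0,0,0,0,0],[0,0,0,0,0,0]]]}}

```text
clock: 13.0
position: [0.5637, 0.2758, 0.273]
ee_rot: [0.762, 0.648, -0.005, -0.003]
ft_force: [0.7, -0.2, -1.3]
grip_width: 0.631
```

```bash
python3 - <<'E'
from h import *
st();corr((BED[0]+.001,BED[1]-.0002,BED[2]),.2174)
E
```

```text
t 13.0 p [0.5637 0.2758 0.273 ] yaw 1.4101 tilt 0.0112 w 0.631 F [ 0.7 -0.2 -1.3]
need tool shift(units) [-0.06  0.03  1.11] turn [-0.12  0.03 -0.08]
```

>>> {"fn": "servo_tool", "kwargs": {"motion": [[[-0.04,0.02,0.15,-0.08,0.02,-0.05],[-0.01,0,0.3,-0.03,0.01,-0.02],[0,0,0.3,0,0,0],[0,0,0.13,0,0,0],[0,0,0.03,0,0,0],[0,0,0,0,0,0]]]}}

```text
clock: 13.6
position: [0.5643, 0.2666, 0.2242]
ee_rot: [0.761, 0.648, -0.001, 0.0]
ft_force: [0.4, 0.2, -0.7]
grip_width: 0.629
```

```bash
python3 - <<'E'
from h import *
st();corr((BED[0]+.001,BED[1]-.0002,BED[2]),.2174)
E
```

```text
t 13.6 p [0.5643 0.2666 0.2242] yaw 1.4110 tilt 0.0019 w 0.629 F [ 0.4  0.2 -0.7]
need tool shift(units) [ 0.12 -0.03  0.14] turn [-0.01  0.02 -0.07]
```

>>> {"fn": "servo_tool", "kwargs": {"motion": [[[0.11,-0.03,0.06,-0.01,0.02,-0.06],[0,0,0.05,0,0,0],[0,0,0.01,0,0,0],[0,0,0,0,0,0]]]}}

```text
clock: 14.0
position: [0.564, 0.2733, 0.219]
ee_rot: [0.759, 0.651, 0.001, 0.0]
ft_force: [-0.2, -0.3, -0.8]
grip_width: 0.634
```

```bash
python3 - <<'E'
from h import *
st();corr((BED[0]+.001,BED[1]-.0002,BED[2]),.2174)
E
```

```text
t 14.0 p [0.564  0.2733 0.219 ] yaw 1.4173 tilt 0.0026 w 0.634 F [-0.2 -0.3 -0.8]
need tool shift(units) [-0.01  0.    0.03] turn [ 0.02 -0.02  0.01]
```

Release and retreat, then on to white (book6).

>>> {"fn": "servo_tool", "kwargs": {"motion": [[[-0.01,0,0.03,0.02,-0.02,0],[0,0,0,0,0,0]]]}}

```text
clock: 14.2
position: [0.5641, 0.2728, 0.2177]
ee_rot: [0.759, 0.651, 0.0, 0.0]
ft_force: [0.5, -0.6, -1.2]
grip_width: 0.631
```

>>> {"fn": "servo_tool", "kwargs": {"motion": [[[0,0,0,0,0,0],[0,0,0,0,0,0],[0,0,0,0,0,0],[0,0,-0.2,0,0,0],[0,0,-0.5,0,0,0],[0,0,-0.6,0,0,0],[0,0,-0.3,0,0,0],[0,0,0,0,0,0]]], "jaw": 0}}

```text
clock: 15.0
position: [0.5644, 0.2725, 0.3037]
ee_rot: [0.759, 0.651, 0.001, 0.0]
ft_force: [0.9, 0.3, -0.6]
grip_width: 1.002
```

```bash
python3 - <<'E'
from h import *
st();b=B['book6']
plan([([b[0],b[1],.26],b[2]+H)],step=.9,settle=1)
c=snap('wrist','w6.png')
print(fitr(c,BED[:2],BED[2],.0576,dbg='pics/t2.png').round(4))
E
```

```text
t 15.0 p [0.5644 0.2725 0.3037] yaw 1.4167 tilt 0.0020 w 1.002 F [ 0.9  0.3 -0.6]
[[[-0.42,-0.03,0.04,0,0,-0.23], [-0.85,-0.08,0.07,0,0,-0.46], [-0.83,-0.11,0.07,0,0,-0.45], [-0.84,-0.14,0.07,0.01,0,-0.46], [-0.83,-0.18,0.07,0,0,-0.46], [-0.82,-0.21,0.08,0,0,-0.46], [-0.81,-0.24,0.07,0,0,-0.45], [-0.8,-0.28,0.07,0,0,-0.46], [-0.79,-0.31,0.07,0.01,0,-0.46], [-0.77,-0.33,0.08,0,0,-0.46], [-0.76,-0.37,0.07,0,0,-0.45], [-0.6,-0.32,0.06,0,0,-0.37]]]
[[[-0.37,-0.21,0.03,0,0,-0.23], [-0.14,-0.09,0.02,0,0,-0.09], [0,0,0,0,0,0]]]
rows 15 end [ 0.4507 -0.2224  0.2599]
[ 0.5624  0.2729 -0.1549  0.2517]
```

View pics/w6.png

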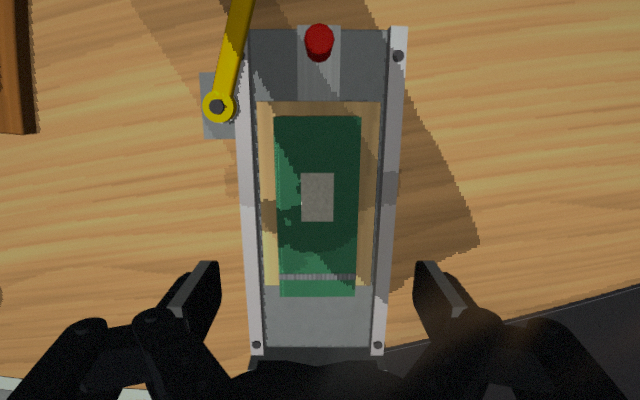

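>>> {"fn": "servo_tool", "kwargs": {"motion": [[[-0.42,-0.03,0.04,0,0,-0.23],[-0.85,-0.08,0.06,0,0,-0.46],[-0.83,-0.11,0.06,0,0,-0.45],[-0.84,-0.14,0.06,0.01,0,-0.46],[-0.83,-0.18,0.06,0,0,-0.46],[-0.82,-0.21,0.06,0,0,-0.46],[-0.81,-0.24,0.06,0,0,-0.45],[-0.8,-0.28,0.06,0,0,-0.46],[-0.79,-0.31,0.06,0.01,0,-0.46],[-0.77,-0.33,0.06,0,0,-0.46],[-0.76,-0.37,0.06,0,0,-0.45],[-0.6,-0.32,0.05,0,0,-0.37]]]}}

```text
clock: 16.25
position: [0.4538, -0.2057, 0.2576]
ee_rot: [0.583, 0.813, -0.003, -0.004]
ft_force: [1.0, 0.5, -1.5]
grip_width: 1.0
```

```bash
python3 - <<'E'
from h import *
st();corr(B['book6'],.25)
E
```

```text
t 16.2 p [ 0.4538 -0.2057  0.2576] yaw 1.8971 tilt 0.0104 w 1.000 F [ 1.   0.5 -1.5]
need tool shift(units) [-0.3  -0.16  0.15] turn [-0.11 -0.04  0.02]
```

>>> {"fn": "servo_tool", "kwargs": {"motion": [[[-0.15,-0.1,0.1,-0.05,-0.03,0],[0,0,0,0,0,0],[0,0,0,0,0,0]]]}}

```text
clock: 16.55
position: [0.4482, -0.2193, 0.2505]
ee_rot: [0.586, 0.81, -0.004, -0.003]
ft_force: [0.5, 0.5, 0.3]
grip_width: 1.001
```

```bash
python3 - <<'E'
from h import *
st();corr(B['book6'],.173)
c=snap('wrist','w7.png')
print(fitr(c,B['book6'][:2],B['book6'][2],.016,dbg='pics/t2.png').round(4))
E
```

```text
t 16.6 p [ 0.4482 -0.2193  0.2505] yaw 1.8896 tilt 0.0096 w 1.001 F [0.5 0.5 0.3]
need tool shift(units) [-0.08  0.04  1.55] turn [-0.11 -0.01 -0.07]
[ 0.4506 -0.2232  0.3239  0.3723]
```

>>> {"fn": "servo_tool", "kwargs": {"motion": [[[-0.06,0.03,0.2,-0.08,-0.01,-0.05],[0,0,0.4,0,0,0],[0,0,0.4,0,0,0],[0,0,0.25,0,0,0],[0,0,0.1,0,0,0],[0,0,0,0,0,0]]]}}

```text
clock: 17.2
position: [0.4535, -0.2165, 0.1788]
ee_rot: [0.58, 0.815, 0.001, -0.0]
ft_force: [0.3, -0.2, 0.3]
grip_width: 1.0
```

```bash
python3 - <<'E'
from h import *
st();corr(B['book6'],.173)
E
```

```text
t 17.2 p [ 0.4535 -0.2165  0.1788] yaw 1.9047 tilt 0.0010 w 1.000 F [ 0.3 -0.2  0.3]
need tool shift(units) [-0.1  -0.09  0.12] turn [ 0.01 -0.01  0.1 ]
```

>>> {"fn": "servo_tool", "kwargs": {"motion": [[[-0.1,-0.09,0.06,0.01,-0.01,0.09],[0,0,0.05,0,0,0],[0,0,0,0,0,0]]]}}

```text
clock: 17.5
position: [0.4514, -0.2234, 0.1742]
ee_rot: [0.583, 0.812, 0.0, 0.001]
ft_force: [0.1, -0.2, -0.8]
grip_width: 1.001
```

>>> {"fn": "servo_tool", "kwargs": {"motion": [[[0,0,0,0,0,0],[0,0,0,0,0,0],[0,0,0,0,0,0],[0,0,0,0,0,0],[0,0,0,0,0,0]]], "jaw": 255}}

```text
clock: 18.0
position: [0.4518, -0.2237, 0.1756]
ee_rot: [0.583, 0.812, 0.001, 0.002]
ft_force: [-0.0, -0.3, -1.4]
grip_width: 0.631
```

```bash
python3 - <<'E'
from h import *
st();corr(B['book6'],.173)
b=B['book6'];plan([([b[0],b[1],.25],b[2]+H),([BED[0]+.0005,BED[1],.29],BED[2]+H)],step=.9,settle=1)
E
```

```text
t 18.0 p [ 0.4518 -0.2237  0.1756] yaw 1.8960 tilt 0.0042 w 0.631 F [-0.  -0.3 -1.4]
need tool shift(units) [ 0.03 -0.01  0.05] turn [0.04 0.02 0.  ]
[[[0.01,0,-0.37,0.01,0.01,0], [0.01,-0.01,-0.6,0.02,0,0], [0,0,-0.37,0.01,0.01,0], [0.01,0,-0.15,0,0,0], [0.36,0.22,-0.03,0,0,0.23], [0.73,0.43,-0.07,0,0,0.46], [0.75,0.4,-0.07,0,0,0.45], [0.76,0.36,-0.06,0,0,0.46], [0.78,0.34,-0.07,0,0,0.46], [0.79,0.31,-0.07,0,0,0.46], [0.8,0.27,-0.06,0,0,0.45], [0.81,0.24,-0.07,0,0,0.46]]]
[[[0.82,0.21,-0.07,0,0,0.46], [0.83,0.18,-0.06,0,0,0.46], [0.83,0.14,-0.07,0,0,0.46], [0.67,0.09,-0.05,0,0,0.36], [0.42,0.04,-0.03,0,0,0.23], [0.17,0.01,-0.02,0,0,0.09], [0,0,0,0,0,0]]]
rows 19 end [0.5633 0.2727 0.2901]
```

>>> {"fn": "servo_tool", "kwargs": {"motion": [[[0.01,0,-0.37,0.01,0.01,0],[0.01,-0.01,-0.6,0.02,0,0],[0,0,-0.37,0.01,0.01,0],[0.01,0,-0.15,0,0,0],[0.36,0.22,-0.04,0,0,0.23],[0.73,0.43,-0.08,0,0,0.46],[0.75,0.4,-0.08,0,0,0.45],[0.76,0.36,-0.08,0,0,0.46],[0.78,0.34,-0.08,0,0,0.46],[0.79,0.31,-0.08,0,0,0.46],[0.8,0.27,-0.08,0,0,0.45],[0.81,0.24,-0.08,0,0,0.46]]]}}

```text
clock: 19.2
position: [0.522, 0.0928, 0.2779]
ee_rot: [0.706, 0.708, -0.003, -0.002]
ft_force: [1.2, 0.0, -1.4]
grip_width: 0.626
```

>>> {"fn": "servo_tool", "kwargs": {"motion": [[[0.82,0.21,-0.08,0,0,0.46],[0.83,0.18,-0.08,0,0,0.46],[0.83,0.14,-0.08,0,0,0.46],[0.65,0.09,-0.05,0,0,0.34],[0.36,0.04,-0.03,0,0,0.18],[0.1,0.01,-0.02,0,0,0.04],[0,0,0,0,0,0],[0,0,0,0,0,0]]]}}

```text
clock: 20.0
position: [0.5658, 0.2843, 0.2876]
ee_rot: [0.763, 0.647, -0.006, -0.004]
ft_force: [-0.1, -0.0, -1.3]
grip_width: 0.633
```

```bash
python3 - <<'E'
from h import *
st();corr((BED[0]+.0008,BED[1]-.0002,BED[2]),.2342)
E
```

```text
t 20.0 p [0.5658 0.2843 0.2876] yaw 1.4067 tilt 0.0143 w 0.633 F [-0.1 -0.  -1.3]
need tool shift(units) [-0.23  0.01  1.07] turn [-0.16  0.05 -0.12]
```

>>> {"fn": "servo_tool", "kwargs": {"motion": [[[-0.12,0.01,0.12,-0.1,0.03,-0.08],[-0.03,0,0.3,-0.05,0.02,-0.03],[0,0,0.3,0,0,0],[0,0,0.12,0,0,0],[0,0,0.03,0,0,0],[0,0,0,0,0,0]]]}}

```text
clock: 20.6
position: [0.5653, 0.2688, 0.2412]
ee_rot: [0.761, 0.648, -0.0, 0.001]
ft_force: [0.3, 0.1, -1.6]
grip_width: 0.629
```

```bash
python3 - <<'E'
from h import *
st();corr((BED[0]+.0008,BED[1]-.0002,BED[2]),.2342)
E
```

```text
t 20.6 p [0.5653 0.2688 0.2412] yaw 1.4106 tilt 0.0019 w 0.629 F [ 0.3  0.1 -1.6]
need tool shift(units) [ 0.07 -0.04  0.14] turn [ 0.01  0.02 -0.07]
```

>>> {"fn": "servo_tool", "kwargs": {"motion": [[[0.07,-0.04,0.06,0.01,0.02,-0.07],[0,0,0.06,0,0,0],[0,0,0.02,0,0,0],[0,0,0,0,0,0]]]}}

```text
clock: 21.0
position: [0.5641, 0.2735, 0.2349]
ee_rot: [0.759, 0.651, 0.001, -0.0]
ft_force: [-0.4, -0.1, -1.2]
grip_width: 0.631
```

```bash
python3 - <<'E'
from h import *
st();corr((BED[0]+.0008,BED[1]-.0002,BED[2]),.2342)
E
```

```text
t 21.0 p [0.5641 0.2735 0.2349] yaw 1.4180 tilt 0.0021 w 0.631 F [-0.4 -0.1 -1.2]
need tool shift(units) [-0.02 -0.    0.01] turn [ 0.01 -0.02  0.01]
```

>>> {"fn": "servo_tool", "kwargs": {"motion": [[[-0.02,0,0.01,0,0,0],[0,0,0,0,0,0]]]}}

```text
clock: 21.2
position: [0.5641, 0.2726, 0.2346]
ee_rot: [0.759, 0.651, 0.001, 0.0]
ft_force: [-0.5, -0.1, -1.6]
grip_width: 0.626
```

>>> {"fn": "servo_tool", "kwargs": {"motion": [[[0,0,0,0,0,0],[0,0,0,0,0,0],[0,0,0,0,0,0],[0,0,-0.2,0,0,0],[0,0,-0.5,0,0,0],[0,0,-0.6,0,0,0],[0,0,-0.3,0,0,0],[0,0,0,0,0,0]]], "jaw": 0}}

```text
clock: 22.0
position: [0.5643, 0.2722, 0.321]
ee_rot: [0.759, 0.651, 0.002, 0.0]
ft_force: [0.3, 0.6, -0.6]
grip_width: 0.998
```

```bash
python3 - <<'E'
from h import *
st();b=B['book1']
plan([([b[0],b[1],.27],b[2]+H)],step=.9,settle=1)
c=snap('wrist','w8.png')
print(fitr(c,BED[:2],BED[2],.0736,dbg='pics/t2.png').round(4))
E
```

```text
t 22.0 p [0.5643 0.2722 0.321 ] yaw 1.4175 tilt 0.0047 w 0.998 F [ 0.3  0.6 -0.6]
[[[-0.43,0.1,0.05,0,0,0.02], [-0.87,0.21,0.09,0.01,-0.01,0.04], [-0.86,0.21,0.09,0,0,0.05], [-0.87,0.22,0.09,0,0,0.04], [-0.86,0.22,0.09,0.01,0,0.04], [-0.86,0.22,0.09,0,-0.01,0.04], [-0.86,0.22,0.09,0,0,0.05], [-0.86,0.23,0.09,0.01,-0.01,0.04], [-0.86,0.23,0.1,0,0,0.04], [-0.86,0.24,0.09,0,0,0.04], [-0.69,0.18,0.07,0.01,0,0.04], [-0.43,0.13,0.05,0,-0.01,0.02]]]
[[[-0.17,0.04,0.02,0,0,0.01], [0,0,0,0,0,0]]]
rows 14 end [ 0.604  -0.2158  0.2699]
[ 0.5631  0.2711 -0.1599  0.2271]
```

View pics/w8.png

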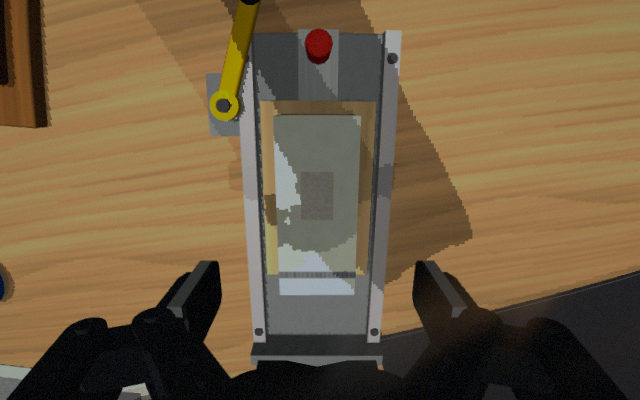

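White sits squarely. Next black (book1).

>>> {"fn": "servo_tool", "kwargs": {"motion": [[[-0.43,0.1,0.05,0,0,0.02],[-0.87,0.21,0.08,0.01,-0.01,0.04],[-0.86,0.21,0.08,0,0,0.05],[-0.87,0.22,0.08,0,0,0.04],[-0.86,0.22,0.08,0.01,0,0.04],[-0.86,0.22,0.08,0,-0.01,0.04],[-0.86,0.22,0.08,0,0,0.05],[-0.86,0.23,0.08,0.01,-0.01,0.04],[-0.86,0.23,0.08,0,0,0.04],[-0.86,0.24,0.08,0,0,0.04],[-0.65,0.18,0.05,0.01,0,0.04],[-0.36,0.12,0.04,0,-0.01,0.02]]]}}

```text
clock: 23.25
position: [0.6021, -0.2139, 0.2629]
ee_rot: [0.769, 0.639, -0.006, -0.004]
ft_force: [-1.0, 0.9, 0.3]
grip_width: 1.0
```

>>> {"fn": "servo_tool", "kwargs": {"motion": [[[-0.05,0.02,0,0,0,0],[0,0,0,0,0,0],[0,0,0,0,0,0]]]}}

```text
clock: 23.55
position: [0.6012, -0.2187, 0.26]
ee_rot: [0.771, 0.637, -0.007, -0.005]
ft_force: [0.3, 0.3, -0.7]
grip_width: 1.0
```

```bash
python3 - <<'E'
from h import *
st();corr(B['book1'],.173)
c=snap('wrist','w9.png')
print(fitr(c,B['book1'][:2],B['book1'][2],.016,dbg='pics/t2.png').round(4))
E
```

```text
t 23.6 p [ 0.6012 -0.2187  0.26  ] yaw 1.3815 tilt 0.0185 w 1.000 F [ 0.3  0.3 -0.7]
need tool shift(units) [0.08 0.08 1.74] turn [-0.2   0.05  0.05]
[ 0.6061 -0.2178 -0.1948  0.3746]
```

View pics/w9.png

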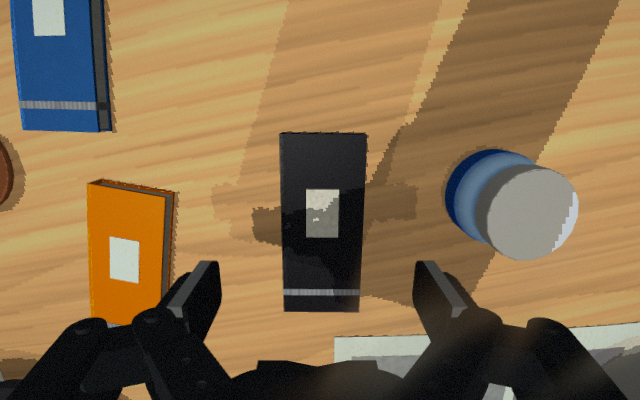

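>>> {"fn": "servo_tool", "kwargs": {"motion": [[[0.05,0.06,0.2,-0.14,0.03,0.03],[0.02,0.02,0.4,-0.04,0.01,0.01],[0,0,0.45,0,0,0],[0,0,0.3,0,0,0],[0,0,0.12,0,0,0],[0,0,0,0,0,0]]]}}

```text
clock: 24.2
position: [0.6083, -0.2075, 0.1825]
ee_rot: [0.769, 0.639, 0.002, -0.0]
ft_force: [0.3, 0.3, 0.3]
grip_width: 0.999
```

```bash
sed -i "s/'book1':(.6042,-.2158,-.194)/'book1':(.6055,-.217,-.194)/" h.py; python3 - <<'E'
from h import *
st();corr(B['book1'],.173)
E
```

```text
t 24.2 p [ 0.6083 -0.2075  0.1825] yaw 1.3876 tilt 0.0043 w 0.999 F [0.3 0.3 0.3]
need tool shift(units) [-0.2  -0.02  0.19] turn [ 0.03 -0.04  0.12]
```

>>> {"fn": "servo_tool", "kwargs": {"motion": [[[-0.19,-0.02,0.02,0.03,-0.04,0.11],[0,0,0.08,0,0,0],[0,0,0.06,0,0,0],[0,0,0,0,0,0]]]}}

```text
clock: 24.6
position: [0.6061, -0.2181, 0.1761]
ee_rot: [0.772, 0.635, 0.001, 0.001]
ft_force: [0.6, 0.8, 0.5]
grip_width: 1.0
```

```bash
python3 - <<'E'
from h import *
st();corr(B['book1'],.173)
E
```

```text
t 24.6 p [ 0.6061 -0.2181  0.1761] yaw 1.3765 tilt 0.0032 w 1.000 F [0.6 0.8 0.5]
need tool shift(units) [ 0.02 -0.02  0.06] turn [ 0.04  0.01 -0.  ]
```

>>> {"fn": "servo_tool", "kwargs": {"motion": [[[0.02,-0.02,0.06,0.02,0.01,0],[0,0,0,0,0,0]]]}}

```text
clock: 24.8
position: [0.6054, -0.2169, 0.1733]
ee_rot: [0.772, 0.635, 0.001, 0.001]
ft_force: [0.4, -0.5, 0.1]
grip_width: 1.003
```

>>> {"fn": "servo_tool", "kwargs": {"motion": [[[0,0,0,0,0,0],[0,0,0,0,0,0],[0,0,0,0,0,0],[0,0,0,0,0,0],[0,0,0,0,0,0]]], "jaw": 255}}

```text
clock: 25.3
position: [0.6058, -0.2168, 0.1741]
ee_rot: [0.772, 0.635, 0.001, 0.001]
ft_force: [-0.9, 0.3, 0.2]
grip_width: 0.63
```

```bash
python3 - <<'E'
from h import *
st();corr(B['book1'],.173)
b=B['book1'];plan([([b[0],b[1],.27],b[2]+H),([BED[0]+.0005,BED[1],.31],BED[2]+H)],step=.9,settle=1)
E
```

```text
t 25.3 p [ 0.6058 -0.2168  0.1741] yaw 1.3769 tilt 0.0032 w 0.630 F [-0.9  0.3  0.2]
need tool shift(units) [-0.01 -0.    0.02] turn [ 0.04 -0.01  0.  ]
[[[0,0,-0.32,0.01,0,0], [0,0,-0.64,0.01,0,0], [0,0,-0.51,0.01,-0.01,0], [0,0,-0.32,0,0,0], [0,0,-0.13,0.01,0,0], [0.43,-0.12,-0.04,0,0,-0.02], [0.86,-0.25,-0.07,0,0,-0.04], [0.86,-0.24,-0.07,0,0,-0.04], [0.86,-0.24,-0.07,0,0,-0.05], [0.86,-0.24,-0.08,0,0,-0.04], [0.86,-0.23,-0.07,0,0,-0.04], [0.87,-0.23,-0.07,0,0,-0.04]]]
[[[0.86,-0.22,-0.07,0,0,-0.04], [0.87,-0.23,-0.08,0,0,-0.04], [0.86,-0.22,-0.07,0,0,-0.05], [0.7,-0.17,-0.06,0,0,-0.03], [0.43,-0.11,-0.03,0,0,-0.02], [0.17,-0.04,-0.02,0,0,-0.01], [0,0,0,0,0,0]]]
rows 19 end [0.5635 0.2726 0.3101]
```

>>> {"fn": "servo_tool", "kwargs": {"motion": [[[0,0,-0.32,0.01,0,0],[0,0,-0.64,0.01,0,0],[0,0,-0.51,0.01,-0.01,0],[0,0,-0.32,0,0,0],[0,0,-0.13,0.01,0,0],[0.43,-0.12,-0.04,0,0,-0.02],[0.86,-0.25,-0.08,0,0,-0.04],[0.86,-0.24,-0.08,0,0,-0.04],[0.86,-0.24,-0.08,0,0,-0.05],[0.86,-0.24,-0.08,0,0,-0.04],[0.86,-0.23,-0.08,0,0,-0.04],[0.87,-0.23,-0.08,0,0,-0.04]]]}}

```text
clock: 26.5
position: [0.5785, 0.0735, 0.3041]
ee_rot: [0.769, 0.639, -0.003, 0.001]
ft_force: [0.6, -1.1, -1.2]
grip_width: 0.629
```

>>> {"fn": "servo_tool", "kwargs": {"motion": [[[0.86,-0.22,-0.08,0,0,-0.04],[0.85,-0.23,-0.08,0,0,-0.04],[0.82,-0.22,-0.08,0,0,-0.05],[0.65,-0.17,-0.06,0,0,-0.03],[0.34,-0.1,-0.03,0,0,-0.02],[0.08,-0.02,-0.02,0,0,0],[0,0,0,0,0,0],[0,0,0,0,0,0]]]}}

```text
clock: 27.3
position: [0.5591, 0.2708, 0.3217]
ee_rot: [0.762, 0.647, -0.004, 0.0]
ft_force: [-0.4, -1.3, -2.3]
grip_width: 0.632
```

```bash
python3 - <<'E'
from h import *
st();corr((BED[0]+.0004,BED[1]-.0002,BED[2]),.2487)
E
```

```text
t 27.3 p [0.5591 0.2708 0.3217] yaw 1.4085 tilt 0.0078 w 0.632 F [-0.4 -1.3 -2.3]
need tool shift(units) [0.06 0.09 1.46] turn [-0.06  0.07 -0.1 ]
```

>>> {"fn": "servo_tool", "kwargs": {"motion": [[[0.06,0.05,0.12,-0.05,0.05,-0.07],[0.02,0.02,0.35,-0.01,0.02,-0.03],[0,0,0.45,0,0,0],[0,0,0.25,0,0,0],[0,0,0.08,0,0,0],[0,0,0,0,0,0]]]}}

```text
clock: 27.9
position: [0.5669, 0.2655, 0.2565]
ee_rot: [0.763, 0.647, 0.001, 0.002]
ft_force: [0.1, 0.1, -1.1]
grip_width: 0.633
```

```bash
python3 - <<'E'
from h import *
st();corr((BED[0]+.0004,BED[1]-.0002,BED[2]),.2487)
E
```

```text
t 27.9 p [0.5669 0.2655 0.2565] yaw 1.4064 tilt 0.0034 w 0.633 F [ 0.1  0.1 -1.1]
need tool shift(units) [ 0.13 -0.09  0.16] turn [ 0.04  0.01 -0.12]
```

>>> {"fn": "servo_tool", "kwargs": {"motion": [[[0.12,-0.09,0.04,0.04,0.01,-0.12],[0,0,0.06,0,0,0],[0,0,0.03,0,0,0],[0,0,0,0,0,0]]]}}

```text
clock: 28.3
position: [0.5638, 0.273, 0.2517]
ee_rot: [0.759, 0.651, 0.001, -0.0]
ft_force: [0.1, -0.7, -1.4]
grip_width: 0.629
```

```bash
python3 - <<'E'
from h import *
st();corr((BED[0]+.0004,BED[1]-.0002,BED[2]),.2487)
E
```

```text
t 28.3 p [0.5638 0.273  0.2517] yaw 1.4180 tilt 0.0029 w 0.629 F [ 0.1 -0.7 -1.4]
need tool shift(units) [-0.01 -0.01  0.06] turn [ 0.02 -0.03  0.01]
```

>>> {"fn": "servo_tool", "kwargs": {"motion": [[[-0.01,-0.01,0.06,0,-0.01,0],[0,0,0,0,0,0],[0,0,0,0,0,0]]]}}

```text
clock: 28.6
position: [0.5633, 0.2727, 0.2491]
ee_rot: [0.759, 0.651, 0.002, 0.0]
ft_force: [-0.1, 0.2, -1.3]
grip_width: 0.63
```

>>> {"fn": "servo_tool", "kwargs": {"motion": [[[0,0,0,0,0,0],[0,0,0,0,0,0],[0,0,0,0,0,0],[0,0,-0.2,0,0,0],[0,0,-0.5,0,0,0],[0,0,-0.6,0,0,0],[0,0,-0.3,0,0,0],[0,0,0,0,0,0]]], "jaw": 0}}

```text
clock: 29.4
position: [0.5635, 0.2722, 0.3354]
ee_rot: [0.759, 0.651, 0.003, 0.001]
ft_force: [-0.6, 0.8, -0.8]
grip_width: 1.0
```

```bash
python3 - <<'E'
from h import *
st();b=B['book5']
plan([([b[0],b[1],.27],b[2]+H)],step=.9,settle=1)
c=snap('wrist','w10.png')
print(fitr(c,BED[:2],BED[2],.0896,dbg='pics/t2.png').round(4))
E
```

```text
t 29.4 p [0.5635 0.2722 0.3354] yaw 1.4174 tilt 0.0054 w 1.000 F [-0.6  0.8 -0.8]
[[[-0.41,0.1,0.04,0,0,0.08], [-0.83,0.2,0.09,0,0,0.16], [-0.83,0.21,0.08,0.01,-0.01,0.17], [-0.82,0.22,0.09,0,0,0.16], [-0.82,0.24,0.09,0,0,0.16], [-0.82,0.24,0.08,0.01,-0.01,0.17], [-0.81,0.26,0.09,0,0,0.16], [-0.81,0.27,0.08,0,0,0.16], [-0.8,0.28,0.09,0.01,0,0.17], [-0.8,0.29,0.09,0,-0.01,0.16], [-0.8,0.31,0.08,0,0,0.16], [-0.79,0.31,0.09,0.01,0,0.17]]]
[[[-0.78,0.33,0.09,0,0,0.16], [-0.79,0.34,0.09,0,-0.01,0.16], [-0.62,0.28,0.07,0,0,0.13], [-0.38,0.18,0.04,0.01,0,0.09], [-0.16,0.07,0.02,0,0,0.03], [0,0,0,0,0,0]]]
rows 18 end [ 0.6124 -0.3649  0.2698]
[ 0.564   0.272  -0.1497  0.3542]
```

View pics/w10.png

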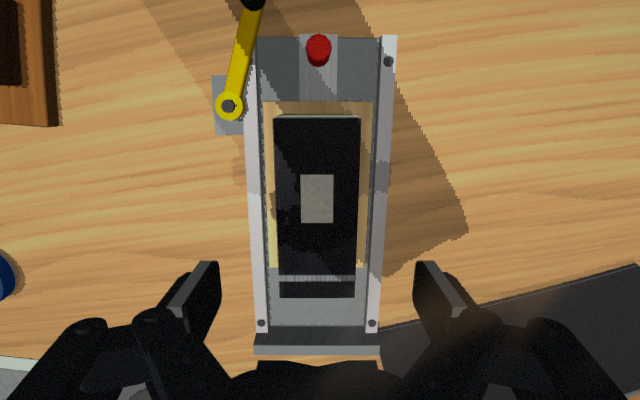

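>>> {"fn": "servo_tool", "kwargs": {"motion": [[[-0.41,0.1,0.04,0,0,0.08],[-0.83,0.2,0.08,0,0,0.16],[-0.83,0.21,0.07,0.01,-0.01,0.17],[-0.82,0.22,0.08,0,0,0.16],[-0.82,0.24,0.08,0,0,0.16],[-0.82,0.24,0.07,0.01,-0.01,0.17],[-0.81,0.26,0.08,0,0,0.16],[-0.81,0.27,0.07,0,0,0.16],[-0.8,0.28,0.08,0.01,0,0.17],[-0.8,0.29,0.08,0,-0.01,0.16],[-0.8,0.31,0.07,0,0,0.16],[-0.79,0.31,0.08,0.01,0,0.17]]]}}

```text
clock: 30.65
position: [0.5924, -0.2379, 0.2761]
ee_rot: [0.811, 0.585, -0.007, -0.004]
ft_force: [-0.0, -0.2, 0.1]
grip_width: 0.999
```

>>> {"fn": "servo_tool", "kwargs": {"motion": [[[-0.77,0.33,0.08,0,0,0.16],[-0.76,0.34,0.08,0,-0.01,0.16],[-0.58,0.28,0.06,0,0,0.13],[-0.3,0.15,0.03,0,0,0.07],[-0.06,0.03,0,0,0,0.03],[0,0,0,0,0,0],[0,0,0,0,0,0]]]}}

```text
clock: 31.35
position: [0.5936, -0.3901, 0.2542]
ee_rot: [0.83, 0.558, -0.013, -0.007]
ft_force: [0.7, 0.5, -0.9]
grip_width: 1.002
```

```bash
python3 - <<'E'
from h import *
st();corr(B['book5'],.173)
c=snap('wrist','w11.png')
print(fitr(c,B['book5'][:2],B['book5'][2],.016,dbg='pics/t2.png').round(4))
E
```

```text
t 31.4 p [ 0.5936 -0.3901  0.2542] yaw 1.1847 tilt 0.0304 w 1.002 F [ 0.7  0.5 -0.9]
need tool shift(units) [0.63 0.2  1.61] turn [-0.31  0.16 -0.22]
[ 0.61   -0.3259 -0.5673  0.2115]
```

View pics/w11.png

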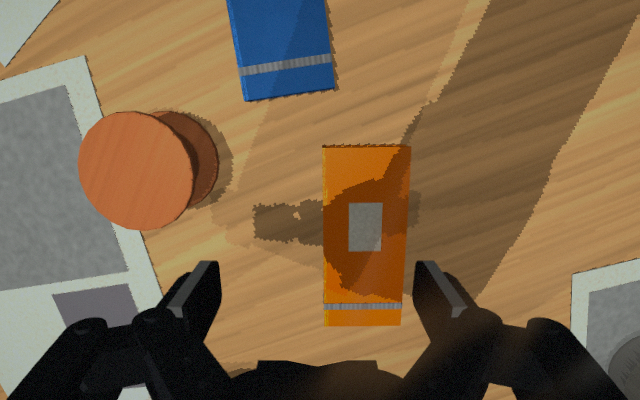

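>>> {"fn": "servo_tool", "kwargs": {"motion": [[[0.2,0.06,0.05,-0.12,0.06,-0.08],[0.25,0.08,0.05,-0.1,0.05,-0.08],[0.1,0.03,0,-0.05,0.03,-0.04],[0,0,0,0,0,0],[0,0,0,0,0,0]]]}}

```text
clock: 31.9
position: [0.6159, -0.3597, 0.249]
ee_rot: [0.822, 0.569, 0.001, -0.001]
ft_force: [-0.3, 0.0, -0.2]
grip_width: 0.999
```

```bash
python3 - <<'E'
from h import *
st();corr(B['book5'],.173)
c=snap('wrist','w12.png')
for s in ((.6124,-.3648),(.615,-.36)): print(fitr(c,s,B['book5'][2],.016,dbg='pics/t2.png').round(4))
E
```

```text
t 31.9 p [ 0.6159 -0.3597  0.249 ] yaw 1.2115 tilt 0.0029 w 0.999 F [-0.3  0.  -0.2]
need tool shift(units) [-0.12 -0.03  1.52] turn [-0.   -0.03  0.09]
[ 0.6139 -0.3672 -0.368   0.2946]
[ 0.6141 -0.3667 -0.3675  0.2955]
```

View pics/t2.png

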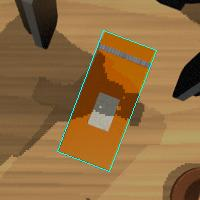

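>>> {"fn": "servo_tool", "kwargs": {"motion": [[[-0.12,-0.03,0.15,0,-0.02,0.07],[0,0,0.4,0,0,0],[0,0,0.4,0,0,0],[0,0,0.25,0,0,0],[0,0,0.1,0,0,0],[0,0,0,0,0,0]]]}}

```text
clock: 32.55
position: [0.6096, -0.3692, 0.181]
ee_rot: [0.825, 0.564, -0.001, 0.001]
ft_force: [-1.1, 0.1, 0.8]
grip_width: 0.999
```

```bash
sed -i "s/'book5':(.6124,-.3648,-.367)/'book5':(.6135,-.3664,-.367)/" h.py; python3 - <<'E'
from h import *
st();corr(B['book5'],.173)
E
```

```text
t 32.5 p [ 0.6096 -0.3692  0.181 ] yaw 1.1996 tilt 0.0019 w 0.999 F [-1.1  0.1  0.8]
need tool shift(units) [0.08 0.05 0.16] turn [ 0.    0.02 -0.05]
```

>>> {"fn": "servo_tool", "kwargs": {"motion": [[[0.08,0.05,0.08,0,0.02,-0.05],[0,0,0.06,0,0,0],[0,0,0,0,0,0]]]}}

```text
clock: 32.85
position: [0.6141, -0.3667, 0.1752]
ee_rot: [0.824, 0.566, 0.001, 0.001]
ft_force: [0.5, -0.4, -0.1]
grip_width: 0.996
```

>>> {"fn": "servo_tool", "kwargs": {"motion": [[[0,0,0,0,0,0],[0,0,0,0,0,0],[0,0,0,0,0,0],[0,0,0,0,0,0],[0,0,0,0,0,0]]], "jaw": 255}}

```text
clock: 33.35
position: [0.6147, -0.367, 0.1773]
ee_rot: [0.824, 0.566, 0.001, 0.002]
ft_force: [-0.8, -0.3, -0.9]
grip_width: 0.63
```

```bash
python3 - <<'E'
from h import *
st();corr(B['book5'],.173)
b=B['book5'];plan([([b[0],b[1],.29],b[2]+H),([BED[0]+.0005,BED[1],.32],BED[2]+H)],step=.8,settle=1)
E
```

```text
t 33.4 p [ 0.6147 -0.367   0.1773] yaw 1.2045 tilt 0.0056 w 0.630 F [-0.8 -0.3 -0.9]
need tool shift(units) [ 0.   -0.03  0.09] turn [0.06 0.01 0.01]
[[[0,0,-0.38,0.01,0,0], [0,-0.01,-0.75,0.02,0,0], [0,0,-0.6,0.02,0,0.01], [0,-0.01,-0.37,0.01,0.01,0], [0,0,-0.15,0,0,0], [0.34,-0.16,-0.02,0,0,-0.07], [0.68,-0.32,-0.03,0,0,-0.15], [0.69,-0.31,-0.04,0,0,-0.14], [0.69,-0.31,-0.03,0,0,-0.14], [0.7,-0.29,-0.04,0,0,-0.15], [0.69,-0.29,-0.03,0,0,-0.14], [0.7,-0.28,-0.04,0,0,-0.14]]]
[[[0.71,-0.26,-0.04,0,0,-0.15], [0.71,-0.26,-0.03,0,0,-0.14], [0.71,-0.25,-0.04,0,0,-0.15], [0.71,-0.25,-0.03,0,0,-0.14], [0.72,-0.23,-0.04,0,0,-0.14], [0.72,-0.22,-0.03,0,0,-0.15], [0.73,-0.22,-0.04,0,0,-0.14], [0.72,-0.2,-0.03,0,0,-0.14], [0.73,-0.2,-0.04,0,0,-0.15], [0.58,-0.15,-0.03,0,0,-0.11], [0.37,-0.09,-0.01,0,0,-0.07], [0.15,-0.03,-0.01,0,0,-0.03]]]
[[[0,0,0,0,0,0]]]
rows 25 end [0.5637 0.2729 0.32  ]
```

>>> {"fn": "servo_tool", "kwargs": {"motion": [[[0,0,-0.38,0.01,0,0],[0,-0.01,-0.75,0.02,0,0],[0,0,-0.6,0.02,0,0.01],[0,-0.01,-0.37,0.01,0.01,0],[0,0,-0.15,0,0,0],[0.34,-0.16,-0.02,0,0,-0.07],[0.68,-0.32,-0.04,0,0,-0.15],[0.69,-0.31,-0.04,0,0,-0.14],[0.69,-0.31,-0.04,0,0,-0.14],[0.7,-0.29,-0.04,0,0,-0.15],[0.69,-0.29,-0.04,0,0,-0.14],[0.7,-0.28,-0.04,0,0,-0.14]]]}}

```text
clock: 34.55
position: [0.5903, -0.1211, 0.3129]
ee_rot: [0.803, 0.595, -0.002, 0.001]
ft_force: [1.0, 0.6, -0.3]
grip_width: 0.628
```

>>> {"fn": "servo_tool", "kwargs": {"motion": [[[0.71,-0.26,-0.04,0,0,-0.15],[0.71,-0.26,-0.04,0,0,-0.14],[0.71,-0.25,-0.04,0,0,-0.15],[0.71,-0.25,-0.04,0,0,-0.14],[0.72,-0.23,-0.04,0,0,-0.14],[0.72,-0.22,-0.04,0,0,-0.15],[0.73,-0.22,-0.04,0,0,-0.14],[0.7,-0.2,-0.04,0,0,-0.14],[0.68,-0.2,-0.04,0,0,-0.15],[0.5,-0.13,-0.03,0,0,-0.11],[0.28,-0.07,-0.01,0,0,-0.05],[0.05,-0.01,0,0,0,0]]]}}

```text
clock: 35.75
position: [0.556, 0.277, 0.3347]
ee_rot: [0.76, 0.65, -0.002, 0.0]
ft_force: [0.2, -0.4, -0.8]
grip_width: 0.628
```

```bash
python3 - <<'E'
from h import *
st();corr((BED[0]+.0013,BED[1]-.0004,BED[2]),.2679)
E
```

```text
t 35.8 p [0.556  0.277  0.3347] yaw 1.4142 tilt 0.0030 w 0.628 F [ 0.2 -0.4 -0.8]
need tool shift(units) [-0.06  0.18  1.34] turn [-0.02  0.03 -0.03]
```

>>> {"fn": "servo_tool", "kwargs": {"motion": [[[-0.02,0.12,0.1,-0.02,0.03,-0.02],[0,0.03,0.35,0,0,0],[0,0,0.4,0,0,0],[0,0,0.2,0,0,0],[0,0,0.05,0,0,0],[0,0,0,0,0,0]]]}}

```text
clock: 36.35
position: [0.5676, 0.2647, 0.2776]
ee_rot: [0.763, 0.646, -0.0, 0.002]
ft_force: [-0.0, -0.2, -0.5]
grip_width: 0.626
```

```bash
python3 - <<'E'
from h import *
st();corr((BED[0]+.0013,BED[1]-.0004,BED[2]),.2679)
E
```

```text
t 36.4 p [0.5676 0.2647 0.2776] yaw 1.4045 tilt 0.0039 w 0.626 F [-0.  -0.2 -0.5]
need tool shift(units) [ 0.14 -0.09  0.19] turn [ 0.03  0.03 -0.14]
```

>>> {"fn": "servo_tool", "kwargs": {"motion": [[[0.13,-0.09,0.03,0.03,0.03,-0.14],[0,0,0.08,0,0,0],[0,0,0.05,0,0,0],[0,0,0,0,0,0]]]}}

```text
clock: 36.75
position: [0.5647, 0.2723, 0.2711]
ee_rot: [0.759, 0.651, 0.002, 0.0]
ft_force: [-0.9, -0.3, -0.5]
grip_width: 0.63
```

```bash
python3 - <<'E'
from h import *
st();corr((BED[0]+.0013,BED[1]-.0004,BED[2]),.2679)
snap('wrist','w13.png')
E
```

```text
t 36.8 p [0.5647 0.2723 0.2711] yaw 1.4175 tilt 0.0030 w 0.630 F [-0.9 -0.3 -0.5]
need tool shift(units) [ 0.   -0.01  0.06] turn [ 0.02 -0.02  0.01]
```

View pics/w13.png

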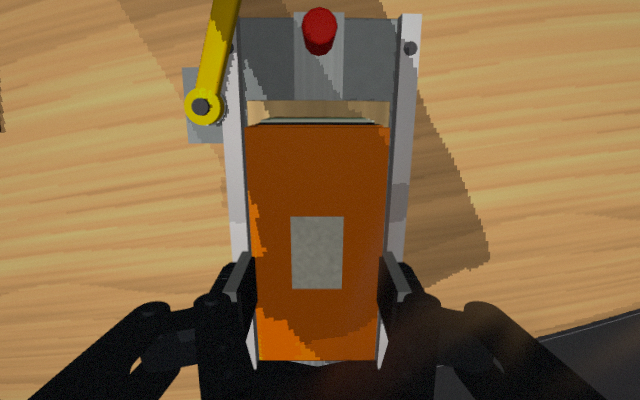

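>>> {"fn": "servo_tool", "kwargs": {"motion": [[[0,-0.01,0.06,0.02,-0.02,0.01],[0,0,0,0,0,0],[0,0,0,0,0,0]]]}}

```text
clock: 37.1
position: [0.5643, 0.2724, 0.2684]
ee_rot: [0.759, 0.651, 0.001, 0.0]
ft_force: [0.4, 0.0, -1.1]
grip_width: 0.629
```

>>> {"fn": "servo_tool", "kwargs": {"motion": [[[0,0,0,0,0,0],[0,0,0,0,0,0],[0,0,0,0,0,0],[0,0,-0.2,0,0,0],[0,0,-0.5,0,0,0],[0,0,-0.6,0,0,0],[0,0,-0.3,0,0,0],[0,0,0,0,0,0]]], "jaw": 0}}

```text
clock: 37.9
position: [0.5645, 0.2719, 0.3543]
ee_rot: [0.76, 0.65, 0.001, 0.0]
ft_force: [-0.3, 0.4, -0.1]
grip_width: 1.0
```

```bash
python3 - <<'E'
from h import *
st();b=B['book3']
plan([([b[0],b[1]+.015,.28],b[2]+H)],step=.8,settle=1)
c=snap('wrist','w14.png')
print(fitr(c,BED[:2],BED[2],.1056,dbg='pics/t2.png').round(4))
E
```

```text
t 37.9 p [0.5645 0.2719 0.3543] yaw 1.4158 tilt 0.0022 w 1.000 F [-0.3  0.4 -0.1]
[[[-0.39,-0.02,0.05,0,0,0.03], [-0.79,-0.03,0.09,0,0,0.06], [-0.78,-0.02,0.09,0,0,0.06], [-0.78,-0.03,0.09,0,0,0.06], [-0.79,-0.02,0.09,0.01,0,0.06], [-0.78,-0.01,0.1,0,0,0.06], [-0.79,-0.01,0.09,0,-0.01,0.07], [-0.78,-0.01,0.09,0,0,0.06], [-0.79,0,0.09,0,0,0.06], [-0.78,0,0.1,0,0,0.06], [-0.79,0.01,0.09,0,0,0.06], [-0.78,0.01,0.09,0.01,0,0.06]]]
[[[-0.79,0.01,0.09,0,0,0.06], [-0.78,0.02,0.1,0,0,0.06], [-0.78,0.03,0.09,0,0,0.06], [-0.63,0.02,0.07,0,0,0.05], [-0.39,0.01,0.05,0,0,0.03], [-0.16,0.01,0.02,0,0,0.01], [0,0,0,0,0,0]]]
rows 19 end [ 0.4415 -0.3436  0.2799]
[ 0.563   0.2723 -0.1613  0.3283]
```

View pics/w14.png

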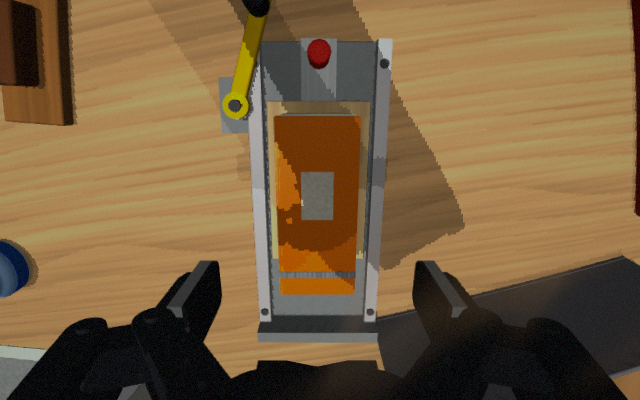

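Five on the bed, square. Next the blue one.

>>> {"fn": "servo_tool", "kwargs": {"motion": [[[-0.39,-0.02,0.05,0,0,0.03],[-0.79,-0.03,0.08,0,0,0.06],[-0.78,-0.02,0.08,0,0,0.06],[-0.78,-0.03,0.08,0,0,0.06],[-0.79,-0.02,0.08,0.01,0,0.06],[-0.78,-0.01,0.08,0,0,0.06],[-0.79,-0.01,0.08,0,-0.01,0.07],[-0.78,-0.01,0.08,0,0,0.06],[-0.79,0,0.08,0,0,0.06],[-0.78,0,0.08,0,0,0.06],[-0.79,0.01,0.08,0,0,0.06],[-0.78,0.01,0.08,0.01,0,0.06]]]}}

```text
clock: 39.15
position: [0.4694, -0.1802, 0.2953]
ee_rot: [0.776, 0.631, -0.004, -0.003]
ft_force: [0.5, 0.4, -0.3]
grip_width: 1.002
```

>>> {"fn": "servo_tool", "kwargs": {"motion": [[[-0.79,0.01,0.08,0,0,0.06],[-0.78,0.02,0.08,0,0,0.06],[-0.75,0.03,0.08,0,0,0.06],[-0.58,0.02,0.06,0,0,0.05],[-0.32,0.01,0.03,0,0,0.03],[-0.08,0.01,0,0,0,0.01],[0,0,0,0,0,0],[0,0,0,0,0,0]]]}}

```text
clock: 39.95
position: [0.4315, -0.3519, 0.2725]
ee_rot: [0.786, 0.618, -0.008, -0.006]
ft_force: [0.3, -0.4, 0.3]
grip_width: 0.998
```

```bash
python3 - <<'E'
from h import *
st();corr(B['book3'],.25)
E
```

```text
t 40.0 p [ 0.4315 -0.3519  0.2725] yaw 1.3323 tilt 0.0200 w 0.998 F [ 0.3 -0.4  0.3]
need tool shift(units) [-0.08  0.24  0.45] turn [-0.22  0.05  0.02]
```

>>> {"fn": "servo_tool", "kwargs": {"motion": [[[-0.06,0.12,0.15,-0.12,0.03,0.01],[-0.03,0.08,0.15,-0.08,0.02,0],[0,0,0.1,0,0,0],[0,0,0,0,0,0],[0,0,0,0,0,0]]]}}

```text
clock: 40.45
position: [0.4427, -0.3555, 0.2499]
ee_rot: [0.785, 0.62, 0.001, -0.001]
ft_force: [0.1, -0.2, -0.2]
grip_width: 0.999
```

```bash
python3 - <<'E'
from h import *
st();corr(B['book3'],.173)
c=snap('wrist','w15.png')
print(fitr(c,B['book3'][:2],B['book3'][2],.016,dbg='pics/t2.png').round(4))
E
```

```text
t 40.5 p [ 0.4427 -0.3555  0.2499] yaw 1.3370 tilt 0.0023 w 0.999 F [ 0.1 -0.2 -0.2]
need tool shift(units) [-0.07 -0.01  1.54] turn [-0.01 -0.03  0.07]
[ 0.4424 -0.3609 -0.2473  0.3438]
```

View pics/w15.png

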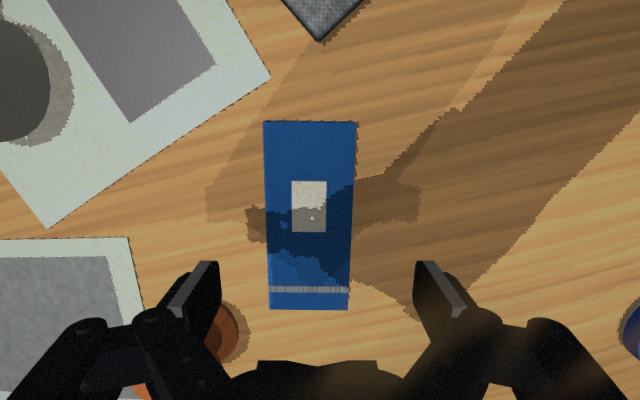

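>>> {"fn": "servo_tool", "kwargs": {"motion": [[[-0.08,-0.01,0.15,-0.01,-0.02,0.06],[0,0,0.4,0,0,0],[0,0,0.4,0,0,0],[0,0,0.25,0,0,0],[0,0,0.1,0,0,0],[0,0,0,0,0,0]]]}}

```text
clock: 41.1
position: [0.4409, -0.3607, 0.1826]
ee_rot: [0.787, 0.617, 0.001, 0.001]
ft_force: [-0.4, -0.1, -0.2]
grip_width: 1.0
```

```bash
sed -i "s/'book3':(.4415,-.3586,-.240)/'book3':(.442,-.360,-.246)/" h.py; python3 - <<'E'
from h import *
st();corr(B['book3'],.173)
E
```

```text
t 41.1 p [ 0.4409 -0.3607  0.1826] yaw 1.3299 tilt 0.0028 w 1.000 F [-0.4 -0.1 -0.2]
need tool shift(units) [0.02 0.02 0.19] turn [0.03 0.01 0.06]
```

>>> {"fn": "servo_tool", "kwargs": {"motion": [[[0.02,0.02,0.12,0.02,0.01,0.05],[0,0,0.07,0,0,0],[0,0,0.01,0,0,0]]]}}

```text
clock: 41.4
position: [0.4427, -0.3604, 0.1733]
ee_rot: [0.788, 0.615, 0.001, 0.001]
ft_force: [0.3, -0.7, 0.4]
grip_width: 0.995
```

>>> {"fn": "servo_tool", "kwargs": {"motion": [[[0,0,0,0,0,0],[0,0,0,0,0,0],[0,0,0,0,0,0],[0,0,0,0,0,0],[0,0,0,0,0,0]]], "jaw": 255}}

```text
clock: 41.9
position: [0.4432, -0.3608, 0.1747]
ee_rot: [0.788, 0.615, 0.001, 0.002]
ft_force: [0.3, 0.9, -0.5]
grip_width: 0.629
```

```bash
python3 - <<'E'
from h import *
st();corr(B['book3'],.173)
b=B['book3'];plan([([b[0],b[1],.29],b[2]+H),([BED[0],BED[1],.335],BED[2]+H)],step=.8,settle=1)
E
```

```text
t 41.9 p [ 0.4432 -0.3608  0.1747] yaw 1.3252 tilt 0.0052 w 0.629 F [ 0.3  0.9 -0.5]
need tool shift(units) [ 0.01 -0.03  0.03] turn [0.06 0.01 0.  ]
[[[0,0,-0.38,0.01,0,0], [0,-0.01,-0.77,0.02,0,0], [0.01,0,-0.62,0.02,0.01,0], [0,-0.01,-0.38,0.01,0,0], [0,0,-0.16,0,0,0], [0.38,-0.02,-0.03,0,0,-0.03], [0.76,-0.04,-0.05,0,0,-0.06], [0.75,-0.04,-0.05,0,0,-0.06], [0.76,-0.03,-0.05,0,0,-0.07], [0.76,-0.03,-0.06,0,0,-0.06], [0.75,-0.03,-0.05,0,0,-0.06], [0.76,-0.02,-0.05,0,0,-0.06]]]
[[[0.76,-0.01,-0.05,0,0,-0.06], [0.76,-0.01,-0.06,0,0,-0.06], [0.76,-0.01,-0.05,0,0,-0.07], [0.75,-0.01,-0.05,0,0,-0.06], [0.76,0,-0.05,0,0,-0.06], [0.76,0.01,-0.06,0,0,-0.06], [0.76,0,-0.05,0,0,-0.06], [0.75,0.02,-0.05,0,0,-0.07], [0.76,0.01,-0.05,0,0,-0.06], [0.61,0.02,-0.05,0,0,-0.05], [0.38,0.01,-0.02,0,0,-0.03], [0.15,0.01,-0.01,0,0,-0.01]]]
[[[0,0,0,0,0,0]]]
rows 25 end [0.5632 0.2728 0.3348]
```

>>> {"fn": "servo_tool", "kwargs": {"motion": [[[0,0,-0.38,0.01,0,0],[0,-0.01,-0.77,0.02,0,0],[0.01,0,-0.62,0.02,0.01,0],[0,-0.01,-0.38,0.01,0,0],[0,0,-0.16,0,0,0],[0.38,-0.02,-0.03,0,0,-0.03],[0.76,-0.04,-0.06,0,0,-0.06],[0.75,-0.04,-0.06,0,0,-0.06],[0.76,-0.03,-0.06,0,0,-0.07],[0.76,-0.03,-0.06,0,0,-0.06],[0.75,-0.03,-0.06,0,0,-0.06],[0.76,-0.02,-0.06,0,0,-0.06]]]}}

```text
clock: 43.1
position: [0.4862, -0.1139, 0.3092]
ee_rot: [0.78, 0.625, -0.003, -0.002]
ft_force: [-0.3, -0.2, -0.3]
grip_width: 0.633
```

>>> {"fn": "servo_tool", "kwargs": {"motion": [[[0.76,-0.01,-0.06,0,0,-0.06],[0.76,-0.01,-0.06,0,0,-0.06],[0.76,-0.01,-0.06,0,0,-0.07],[0.75,-0.01,-0.06,0,0,-0.06],[0.76,0,-0.06,0,0,-0.06],[0.76,0.01,-0.06,0,0,-0.06],[0.76,0,-0.06,0,0,-0.06],[0.75,0.02,-0.06,0,0,-0.07],[0.72,0.01,-0.05,0,0,-0.06],[0.53,0.02,-0.05,0,0,-0.05],[0.28,0.01,-0.02,0,0,-0.03],[0.05,0.01,-0.01,0,0,-0.01]]]}}

```text
clock: 44.3
position: [0.5593, 0.2833, 0.3301]
ee_rot: [0.759, 0.651, -0.007, -0.006]
ft_force: [-0.4, 0.2, -1.1]
grip_width: 0.63
```

```bash
python3 - <<'E'
from h import *
st();corr((BED[0]+.0013,BED[1]-.0004,BED[2]),.2813)
E
```

```text
t 44.3 p [0.5593 0.2833 0.3301] yaw 1.4191 tilt 0.0188 w 0.630 F [-0.4  0.2 -1.1]
need tool shift(units) [-0.2   0.15  0.97] turn [-0.21  0.04  0.03]
```

>>> {"fn": "servo_tool", "kwargs": {"motion": [[[-0.08,0.08,0.1,-0.13,0.03,0.02],[-0.04,0.03,0.25,-0.06,0.01,0],[0,0,0.25,0,0,0],[0,0,0.1,0,0,0],[0,0,0.03,0,0,0],[0,0,0,0,0,0]]]}}

```text
clock: 44.9
position: [0.5643, 0.2689, 0.2885]
ee_rot: [0.762, 0.648, -0.002, 0.0]
ft_force: [-0.1, 0.8, -0.5]
grip_width: 0.627
```

```bash
python3 - <<'E'
from h import *
st();corr((BED[0]+.0013,BED[1]-.0004,BED[2]),.2813)
E
```

```text
t 44.9 p [0.5643 0.2689 0.2885] yaw 1.4093 tilt 0.0043 w 0.627 F [-0.1  0.8 -0.5]
need tool shift(units) [ 0.07 -0.01  0.14] turn [-0.03  0.04 -0.09]
```

>>> {"fn": "servo_tool", "kwargs": {"motion": [[[0.07,-0.01,0.03,-0.03,0.04,-0.09],[0,0,0.06,0,0,0],[0,0,0.03,0,0,0],[0,0,0,0,0,0]]]}}

```text
clock: 45.3
position: [0.5646, 0.2732, 0.2831]
ee_rot: [0.759, 0.651, 0.001, 0.0]
ft_force: [-0.0, 1.1, -1.7]
grip_width: 0.629
```

```bash
python3 - <<'E'
from h import *
st();corr((BED[0]+.0013,BED[1]-.0004,BED[2]),.2813)
E
```

```text
t 45.3 p [0.5646 0.2732 0.2831] yaw 1.4183 tilt 0.0023 w 0.629 F [-0.   1.1 -1.7]
need tool shift(units) [-0.02 -0.    0.04] turn [ 0.02 -0.02  0.02]
```

>>> {"fn": "servo_tool", "kwargs": {"motion": [[[-0.02,0,0.04,0,0,0],[0,0,0,0,0,0],[0,0,0,0,0,0]]]}}

```text
clock: 45.6
position: [0.5645, 0.2722, 0.2811]
ee_rot: [0.759, 0.651, 0.001, 0.0]
ft_force: [-0.1, 0.4, -0.7]
grip_width: 0.631
```

>>> {"fn": "servo_tool", "kwargs": {"motion": [[[0,0,0,0,0,0],[0,0,0,0,0,0],[0,0,0,0,0,0],[0,0,-0.2,0,0,0],[0,0,-0.5,0,0,0],[0,0,-0.6,0,0,0],[0,0,-0.3,0,0,0],[0,0,0,0,0,0]]], "jaw": 0}}

```text
clock: 46.4
position: [0.5644, 0.2718, 0.367]
ee_rot: [0.759, 0.651, 0.002, 0.0]
ft_force: [0.6, 0.5, 0.0]
grip_width: 1.0
```

```bash
python3 - <<'E'
from h import *
st();b=B['board']
plan([([b[0]-.04,b[1]+.015,.37],b[2]+H)],step=.8,settle=2)
c=snap('wrist','w16.png')
print(fitr(c,BED[:2],BED[2],.1216,dbg='pics/t2.png').round(4))
c=snap('top','top4.png')
print(fitr(c,b[:2],b[2],.016,L=.14,W=.064,dbg='pics/t3.png').round(4))
E
```

```text
t 46.4 p [0.5644 0.2718 0.367 ] yaw 1.4180 tilt 0.0039 w 1.000 F [0.6 0.5 0. ]
[[[-0.34,-0.19,-0.01,0,0,0.09], [-0.67,-0.36,-0.01,0.01,-0.01,0.18], [-0.68,-0.36,-0.01,0,0,0.19], [-0.69,-0.34,-0.01,0.01,0,0.18], [-0.69,-0.34,-0.01,0,-0.01,0.18], [-0.7,-0.32,-0.01,0.01,0,0.18], [-0.57,-0.25,0,0,0,0.15], [-0.35,-0.15,-0.01,0,-0.01,0.09], [-0.14,-0.06,0,0,0,0.03], [0,0,0,0,0,0], [0,0,0,0,0,0]]]
rows 11 end [0.3999 0.0588 0.37  ]
[ 0.5626  0.2723 -0.1504  0.3262]
[ 0.3948  0.0302 -0.2581  0.3815]
```

View pics/w16.png

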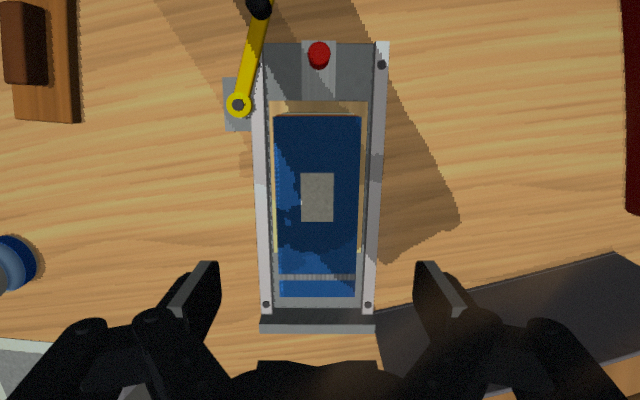

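View pics/top4.png

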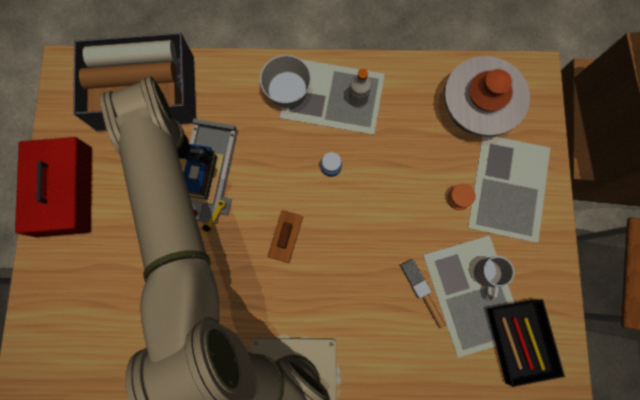

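>>> {"fn": "servo_tool", "kwargs": {"motion": [[[-0.34,-0.19,-0.01,0,0,0.09],[-0.67,-0.36,-0.01,0.01,-0.01,0.18],[-0.68,-0.36,-0.01,0,0,0.19],[-0.69,-0.34,-0.01,0.01,0,0.18],[-0.69,-0.34,-0.01,0,-0.01,0.18],[-0.7,-0.32,-0.01,0.01,0,0.18],[-0.53,-0.22,0,0,0,0.12],[-0.28,-0.1,-0.01,0,-0.01,0.06],[-0.08,0,0,0,0,0],[0,0,0,0,0,0],[0,0,0,0,0,0]]]}}

```text
clock: 47.6
position: [0.3991, 0.0592, 0.357]
ee_rot: [0.791, 0.611, -0.009, -0.001]
ft_force: [0.6, -0.1, -0.2]
grip_width: 1.001
```

```bash
python3 - <<'E'
from h import *
st();b=(.395,.030,-.258)
c=snap('wrist','w17.png')
r=fitr(c,b[:2],b[2],.016,L=.14,W=.064,dbg='pics/t3.png');print(r.round(4))
corr(r,.24)
E
```

```text
t 47.6 p [0.3991 0.0592 0.357 ] yaw 1.3158 tilt 0.0189 w 1.001 F [ 0.6 -0.1 -0.2]
[ 0.3784  0.0521 -0.3466  0.2191]
need tool shift(units) [-0.21 -0.33  2.35] turn [-0.15  0.16  1.05]
```

View pics/w17.png

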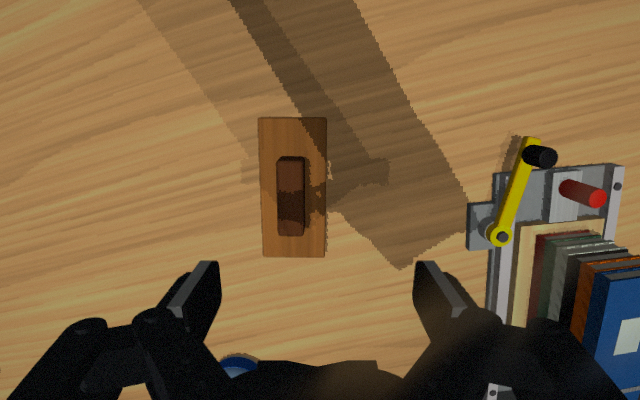

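View pics/t3.png

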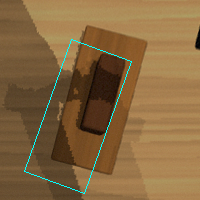

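```bash
python3 - <<'E'
from h import *
c=dict(np.load('pics/w17.npz'))
w=unproj(c,[(258,118),(326,118),(325.5,256),(262,256)],.016); print(w.round(4),w.mean(0).round(4))
print([np.linalg.norm(w[i]-w[i-1]).round(4) for i in range(4)])
e=(w[2]+w[3]-w[0]-w[1]);print('yaw',np.arctan2(e[1],e[0]))
k=unproj(c,[(279,157),(304,156),(303,235),(277,234)],.046); print(k.mean(0).round(4))
im=cv2.resize(cv2.imread('pics/w17.png')[100:275,230:350],None,fx=4,fy=3.4,interpolation=cv2.INTER_CUBIC);cv2.imwrite('pics/z17.png',im[:600])
E
```

```text
[[ 0.3208  0.0189  0.016 ]
 [ 0.3366  0.0789  0.016 ]
 [ 0.469   0.0449  0.016 ]
 [ 0.4531 -0.0182  0.016 ]] [0.3949 0.0311 0.016 ]
[np.float64(0.1374), np.float64(0.0621), np.float64(0.1367), np.float64(0.0651)]
yaw -0.261926128170745
[0.3929 0.0323 0.046 ]
```

View pics/z17.png

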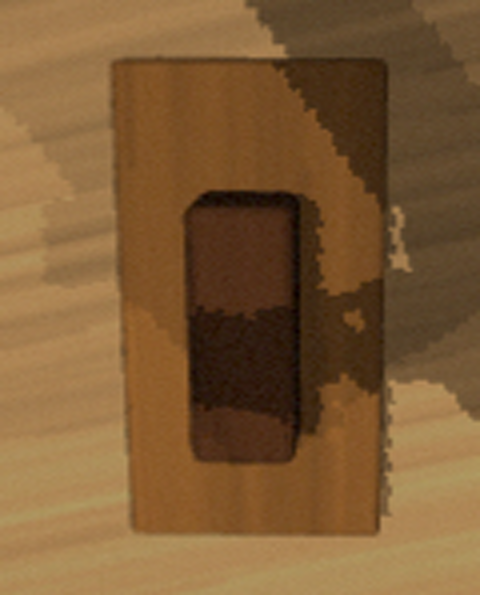

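```bash
cat >> h.py <<'E'
B['board']=(.398,.0302,-.262)
def jl():
    lo=np.array([-2.6,-.5,-1.47,.16,-1.27,.06,-2.6]);hi=np.array([2.6,2.12,1.34,2.42,4.41,2.06,2.6])
    j=status.get_obs()['joint_pos'];print('j',j.round(2),'margin',np.minimum(j-lo,hi-j).round(2))
E
python3 - <<'E'
from h import *
st();jl();corr(B['board'],.27)
E
```

```text
t 47.6 p [0.3991 0.0593 0.357 ] yaw 1.3160 tilt 0.0191 w 0.996 F [-0.3  0.2  0.1]
j [-0.84 -0.18  0.53  2.08  0.1   1.23  0.97] margin [1.76 0.32 0.81 0.34 1.37 0.83 1.63]
need tool shift(units) [-0.55  0.15  1.75] turn [-0.16  0.15  0.08]
```

>>> {"fn": "servo_tool", "kwargs": {"motion": [[[-0.1,0.03,0.15,-0.08,0.08,0.04],[-0.2,0.06,0.4,-0.06,0.05,0.04],[-0.12,0.04,0.45,0,0,0],[-0.05,0.01,0.35,0,0,0],[0,0,0.15,0,0,0],[0,0,0,0,0,0],[0,0,0,0,0,0]]]}}

```text
clock: 48.35
position: [0.4013, 0.0354, 0.2775]
ee_rot: [0.792, 0.61, -0.001, 0.002]
ft_force: [0.5, -0.0, 0.4]
grip_width: 0.999
```

```bash
python3 - <<'E'
from h import *
st();jl();corr(B['board'],.193);snap('wrist','w18.png')
E
```

```text
t 48.4 p [0.4013 0.0354 0.2775] yaw 1.3122 tilt 0.0044 w 0.999 F [ 0.5 -0.   0.4]
j [-0.81 -0.08  0.6   2.19  0.06  1.02  1.07] margin [1.79 0.42 0.74 0.23 1.33 0.96 1.53]
need tool shift(units) [-0.11 -0.04  1.69] turn [0.02 0.04 0.04]
```

View pics/w18.png

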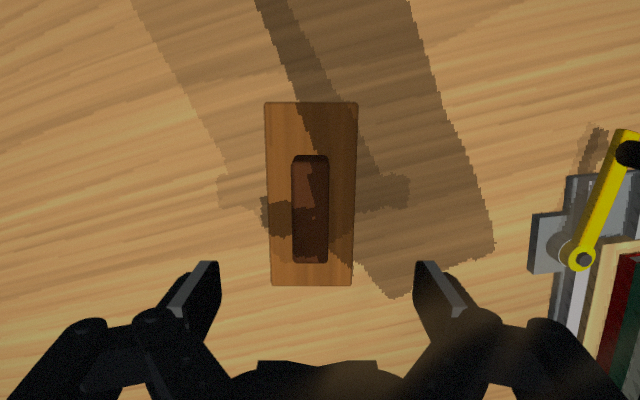

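>>> {"fn": "servo_tool", "kwargs": {"motion": [[[-0.09,-0.03,0.15,0.02,0.03,0.03],[0,0,0.35,0,0,0],[0,0,0.45,0,0,0],[0,0,0.3,0,0,0],[0,0,0.12,0,0,0],[0,0,0,0,0,0]]]}}

```text
clock: 49.0
position: [0.3998, 0.0312, 0.2089]
ee_rot: [0.793, 0.609, 0.004, 0.001]
ft_force: [-0.8, -0.2, 0.5]
grip_width: 0.999
```

```bash
python3 - <<'E'
from h import *
st();jl();corr(B['board'],.193)
E
```

```text
t 49.0 p [0.3998 0.0312 0.2089] yaw 1.3101 tilt 0.0074 w 0.999 F [-0.8 -0.2  0.5]
j [-0.8   0.06  0.63  2.26 -0.05  0.83  1.17] margin [1.8  0.56 0.71 0.16 1.22 0.77 1.43]
need tool shift(units) [-0.03 -0.03  0.32] turn [ 0.07 -0.05  0.02]
```

>>> {"fn": "servo_tool", "kwargs": {"motion": [[[-0.02,-0.01,0.15,0.05,-0.03,0.02],[0,0,0.12,0,0,0],[0,0,0.05,0,0,0],[0,0,0,0,0,0]]]}}

```text
clock: 49.4
position: [0.3998, 0.0305, 0.1931]
ee_rot: [0.794, 0.609, 0.003, -0.0]
ft_force: [0.2, 0.5, 0.2]
grip_width: 0.997
```

>>> {"fn": "servo_tool", "kwargs": {"motion": [[[0,0,0,0,0,0],[0,0,0,0,0,0],[0,0,0,0,0,0],[0,0,0,0,0,0],[0,0,0,0,0,0],[0,0,0,0,0,0],[0,0,0,0,0,0],[0,0,0,0,0,0]]], "jaw": 255, "force": 100}}

```text
clock: 50.2
position: [0.4003, 0.0306, 0.1941]
ee_rot: [0.793, 0.609, 0.003, 0.0]
ft_force: [-0.2, -0.1, -0.3]
grip_width: 0.262
```

```bash
python3 - <<'E'
from h import *
st();jl();corr(B['board'],.193);snap('wrist','w19.png')
b=B['board'];plan([([b[0]+.01,b[1],.24],b[2]+H),([BED[0]+.0035,BED[1],.365],BED[2]+H)],step=.7,settle=1)
E
```

```text
t 50.2 p [0.4003 0.0306 0.1941] yaw 1.3086 tilt 0.0065 w 0.262 F [-0.2 -0.1 -0.3]
j [-0.79  0.1   0.63  2.27 -0.09  0.79  1.21] margin [1.81 0.6  0.71 0.15 1.18 0.73 1.39]
need tool shift(units) [-0.02 -0.04  0.02] turn [ 0.05 -0.06 -0.  ]
[[[0.02,0.08,-0.49,0.02,-0.03,0], [0.01,0.05,-0.31,0.02,-0.02,0], [0.01,0.02,-0.12,0.01,-0.01,0], [0.28,0.09,-0.12,0,0,-0.06], [0.54,0.18,-0.25,0,0,-0.13], [0.55,0.19,-0.25,0,0,-0.12], [0.55,0.2,-0.25,0,0,-0.12], [0.54,0.2,-0.25,0,0,-0.13], [0.54,0.21,-0.25,0,0,-0.12], [0.54,0.21,-0.25,0,0,-0.13], [0.54,0.22,-0.25,0,0,-0.12], [0.53,0.22,-0.25,0,0,-0.12]]]
[[[0.42,0.19,-0.2,0,0,-0.1], [0.27,0.12,-0.13,0,0,-0.07], [0.11,0.04,-0.05,0,0,-0.02], [0,0,0,0,0,0]]]
rows 16 end [0.5664 0.2731 0.3651]
```

View pics/w19.png

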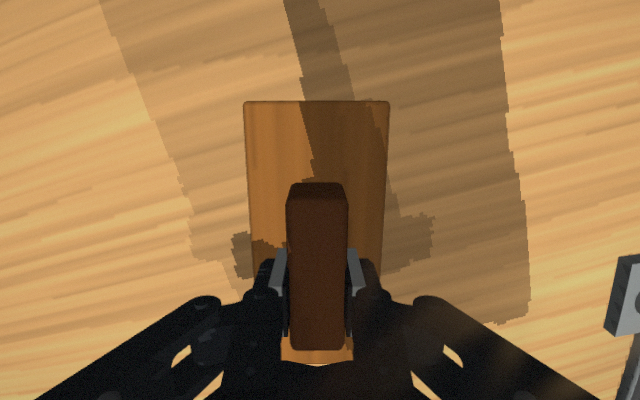

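```bash
python3 - <<'E'
from h import *
c=dict(np.load('pics/w19.npz'))
p=np.array([.4003,.0306,.1941]);q=down(1.3086)
w=unproj(c,[(244,101),(389,101)],.016);print(w.round(4)); t=q.inv().apply(w-p);print(t.round(4), 'centre ty',t[:,1].mean()+.07)
w=unproj(c,[(289,197),(346,197),(290,349),(347,349)],.046);t=q.inv().apply(w-p);print(t.round(4),t[:,1].mean())
E
```

```text
[[0.3206 0.0201 0.016 ]
 [0.3365 0.0796 0.016 ]]
[[-0.0308 -0.0743  0.1781]
 [ 0.0308 -0.0743  0.1781]] centre ty -0.00426449163966075
[[-0.0102 -0.0405  0.1481]
 [ 0.0105 -0.0405  0.1481]
 [-0.0116  0.0275  0.1481]
 [ 0.0129  0.0277  0.1481]] -0.006430490478035297
```

```bash
python3 - <<'E'
from h import *
b=B['board'];plan([([b[0]+.01,b[1],.34],b[2]+H),([BED[0]+.0049,BED[1]-.0008,.375],BED[2]+H)],step=.7,settle=1)
E
```

```text
[[[0,0.02,-0.29,0,-0.01,0], [0.01,0.03,-0.59,0.01,-0.01,0], [0.01,0.03,-0.58,0.01,-0.01,0], [0.01,0.03,-0.58,0.01,-0.01,0], [0.01,0.03,-0.47,0.01,-0.01,0], [0,0.01,-0.29,0,-0.01,0], [0,0.01,-0.12,0.01,0,0], [0.31,0.1,-0.04,0,0,-0.07], [0.61,0.21,-0.08,0,0,-0.14], [0.6,0.21,-0.07,0,0,-0.13], [0.61,0.23,-0.08,0,0,-0.14], [0.6,0.22,-0.08,0,0,-0.14]]]
[[[0.6,0.24,-0.08,0,0,-0.14], [0.6,0.24,-0.07,0,0,-0.14], [0.59,0.26,-0.08,0,0,-0.13], [0.47,0.2,-0.06,0,0,-0.11], [0.29,0.13,-0.04,0,0,-0.07], [0.12,0.06,-0.02,0,0,-0.03], [0,0,0,0,0,0]]]
rows 19 end [0.568  0.2719 0.3751]
```

>>> {"fn": "servo_tool", "kwargs": {"motion": [[[0,0.02,-0.29,0,-0.01,0],[0.01,0.03,-0.59,0.01,-0.01,0],[0.01,0.03,-0.58,0.01,-0.01,0],[0.01,0.03,-0.58,0.01,-0.01,0],[0.01,0.03,-0.47,0.01,-0.01,0],[0,0.01,-0.29,0,-0.01,0],[0,0.01,-0.12,0.01,0,0],[0,0,0,0,0,0]]]}}

```text
clock: 51.05
position: [0.4054, 0.0295, 0.3417]
ee_rot: [0.794, 0.608, -0.005, -0.001]
ft_force: [0.1, 0.6, -5.4]
grip_width: 0.263
```

```bash
python3 - <<'E'
from h import *
st();jl();snap('wrist','w20.png')
b=B['board'];plan([([BED[0]+.0049,BED[1]-.0008,.375],BED[2]+H)],step=.7,settle=1)
E
```

```text
t 51.0 p [0.4054 0.0295 0.3417] yaw 1.3075 tilt 0.0107 w 0.263 F [ 0.1  0.6 -5.4]
j [-0.82 -0.17  0.59  2.1   0.1   1.19  1.03] margin [1.78 0.33 0.75 0.32 1.37 0.87 1.57]
[[[0.31,0.1,-0.04,-0.01,0,-0.07], [0.61,0.22,-0.08,-0.01,0.01,-0.14], [0.61,0.22,-0.08,-0.01,0.01,-0.14], [0.61,0.22,-0.08,-0.01,0.01,-0.14], [0.6,0.24,-0.08,-0.01,0.01,-0.14], [0.6,0.24,-0.08,-0.02,0.01,-0.14], [0.6,0.25,-0.08,-0.01,0,-0.13], [0.6,0.25,-0.08,-0.01,0.01,-0.14], [0.47,0.22,-0.06,-0.01,0.01,-0.12], [0.3,0.13,-0.03,-0.01,0,-0.07], [0.12,0.05,-0.02,0,0.01,-0.02], [0,0,0,0,0,0]]]
rows 12 end [0.5677 0.2723 0.375 ]
```

View pics/w20.png

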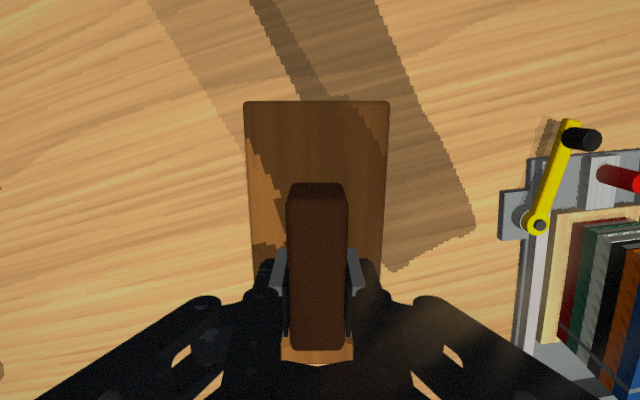

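Board held level and unchanged in the grip. Carry over.

>>> {"fn": "servo_tool", "kwargs": {"motion": [[[0.31,0.1,-0.05,-0.01,0,-0.07],[0.61,0.22,-0.1,-0.01,0.01,-0.14],[0.61,0.22,-0.1,-0.01,0.01,-0.14],[0.61,0.22,-0.1,-0.01,0.01,-0.14],[0.6,0.24,-0.1,-0.01,0.01,-0.14],[0.6,0.24,-0.1,-0.02,0.01,-0.14],[0.6,0.25,-0.08,-0.01,0,-0.13],[0.57,0.25,-0.08,-0.01,0.01,-0.14],[0.4,0.22,-0.06,-0.01,0.01,-0.1],[0.2,0.1,-0.03,-0.01,0,-0.05],[0.05,0.02,-0.02,0,0.01,0],[0,0,0,0,0,0]]]}}

```text
clock: 52.3
position: [0.566, 0.2776, 0.3591]
ee_rot: [0.757, 0.653, -0.012, -0.003]
ft_force: [0.4, -0.5, -5.9]
grip_width: 0.259
```

```bash
python3 - <<'E'
from h import *
st();corr((BED[0]+.0049,BED[1]-.0008,BED[2]),.3167)
E
```

```text
t 52.3 p [0.566  0.2776 0.3591] yaw 1.4232 tilt 0.0245 w 0.259 F [ 0.4 -0.5 -5.9]
need tool shift(units) [-0.09  0.07  0.85] turn [-0.22  0.17  0.07]
```

>>> {"fn": "servo_tool", "kwargs": {"motion": [[[0,0.03,0,-0.15,0.12,0.04],[0,0.01,0.1,-0.06,0.05,0.02],[0,0,0.2,0,0,0],[0,0,0.15,0,0,0],[0,0,0.05,0,0,0],[0,0,0,0,0,0]]]}}

```text
clock: 52.9
position: [0.5669, 0.2746, 0.3302]
ee_rot: [0.76, 0.65, -0.001, -0.001]
ft_force: [-1.1, -0.4, -4.1]
grip_width: 0.259
```

```bash
python3 - <<'E'
from h import *
st();corr((BED[0]+.0049,BED[1]-.0008,BED[2]),.3167)
E
```

```text
t 52.9 p [0.5669 0.2746 0.3302] yaw 1.4143 tilt 0.0021 w 0.259 F [-1.1 -0.4 -4.1]
need tool shift(units) [-0.05  0.03  0.27] turn [-0.02  0.   -0.03]
```

>>> {"fn": "servo_tool", "kwargs": {"motion": [[[-0.04,0.03,0.06,-0.02,0,-0.03],[0,0,0.1,0,0,0],[0,0,0.05,0,0,0],[0,0,0,0,0,0]]]}}

```text
clock: 53.3
position: [0.5683, 0.2721, 0.3192]
ee_rot: [0.759, 0.651, 0.0, 0.0]
ft_force: [0.0, -0.1, -4.5]
grip_width: 0.261
```

```bash
python3 - <<'E'
from h import *
st();corr((BED[0]+.0049,BED[1]-.0008,BED[2]),.3167);snap('wrist','w21.png')
E
```

```text
t 53.3 p [0.5683 0.2721 0.3192] yaw 1.4171 tilt 0.0004 w 0.261 F [ 0.  -0.1 -4.5]
need tool shift(units) [-0.   -0.01  0.05] turn [ 0. -0.  0.]
```

View pics/w21.png

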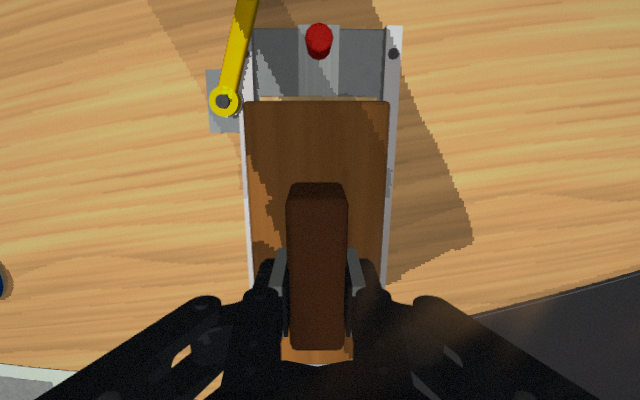

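Centred. Lower to contact and release.

>>> {"fn": "servo_tool", "kwargs": {"motion": [[[0,-0.01,0.04,0,0,0],[0,0,0.02,0,0,0],[0,0,0,0,0,0]]]}}

```text
clock: 53.65
position: [0.5679, 0.2724, 0.3165]
ee_rot: [0.759, 0.651, 0.001, 0.0]
ft_force: [-1.2, 0.8, -4.4]
grip_width: 0.265
```

>>> {"fn": "servo_tool", "kwargs": {"motion": [[[0,0,0,0,0,0],[0,0,0,0,0,0],[0,0,0,0,0,0],[0,0,0,0,0,0],[0,0,0,0,0,0]]], "jaw": 0}}

```text
clock: 54.15
position: [0.5688, 0.2727, 0.3191]
ee_rot: [0.759, 0.651, 0.003, 0.0]
ft_force: [0.6, 0.5, -0.2]
grip_width: 1.001
```

>>> {"fn": "servo_tool", "kwargs": {"motion": [[[0,0,-0.2,0,0,0],[0,0,-0.4,0,0,0],[0,0,-0.5,0,0,0],[0,0,-0.2,0,0,0],[0,0,0,0,0,0]]]}}

```text
clock: 54.65
position: [0.5685, 0.2723, 0.3884]
ee_rot: [0.759, 0.651, 0.003, 0.001]
ft_force: [-0.2, -0.0, -0.5]
grip_width: 1.002
```

```bash
python3 - <<'E'
from h import *
st()
c=snap('wrist','w22.png')
print(fitr(c,BED[:2],BED[2],.1376,L=.14,W=.064,dbg='pics/t2.png').round(4))
snap('side','side2.png')
f=np.load('pics/w22.npz')
E
```

```text
t 54.6 p [0.5685 0.2723 0.3884] yaw 1.4171 tilt 0.0064 w 1.002 F [-0.2 -0.  -0.5]
[ 0.552   0.275  -0.1611  0.3072]
```

View pics/w22.png

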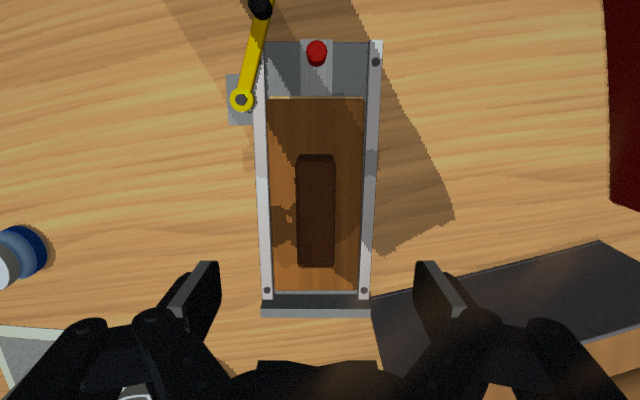

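View pics/side2.png

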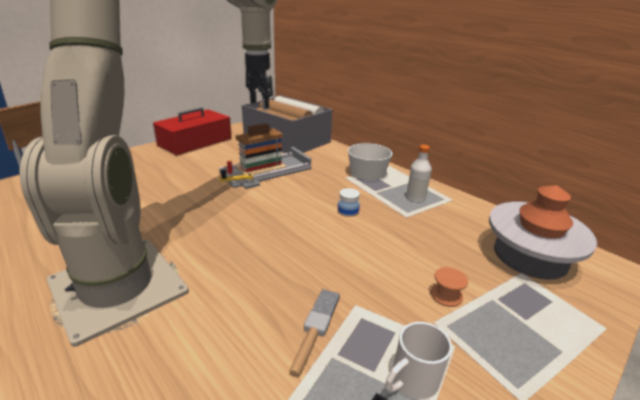

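```bash
python3 - <<'E'
from h import *
c=dict(np.load('pics/w22.npz'))
w=unproj(c,[(267.5,97.5),(365,97.5),(358.5,291.5),(272,291.5)],.1376); print(w.round(4),w.mean(0).round(4))
print([np.linalg.norm(w[i]-w[i-1]).round(4) for i in range(4)])
e=(w[2]+w[3]-w[0]-w[1]);print('yaw',np.arctan2(e[1],e[0]))
k=unproj(c,[(298,161),(334,161),(334,267),(297,267)],.1676); print(k.mean(0).round(4))
# post, knob, pivot
print('post',unproj(c,[(317,47)],.064), 'knob',unproj(c,[(261,8)],.061),'pivot',unproj(c,[(241,99)],.035))
x=np.array([np.cos(-.154),np.sin(-.154)]);y=np.array([-x[1],x[0]])
print('exp post',np.array(BED[:2])-.11*x,'exp pivot (bed 0)',np.array(BED[:2])-.065*x-.07*y)
im=cv2.imread('pics/w22.png')[0:320,210:410]; cv2.imwrite('pics/z22.png',cv2.resize(im,None,fx=1.8*2,fy=1.8,interpolation=cv2.INTER_CUBIC)[:,:800])
E
```

```text
[[0.4884 0.2535 0.1376]
 [0.4978 0.3144 0.1376]
 [0.6364 0.2941 0.1376]
 [0.6262 0.2294 0.1376]] [0.5622 0.2729 0.1376]
[np.float64(0.1399), np.float64(0.0617), np.float64(0.14), np.float64(0.0654)]
yaw -0.1593769854565803
[0.5615 0.2729 0.1676]
post [[0.45312319 0.29104532 0.064     ]] knob [[0.41610498 0.25110911 0.061     ]] pivot [[0.48252841 0.21506453 0.035     ]]
exp post [0.4543018  0.28967312] exp pivot (bed 0) [0.48803181 0.2135989 ]
```

View pics/z22.png

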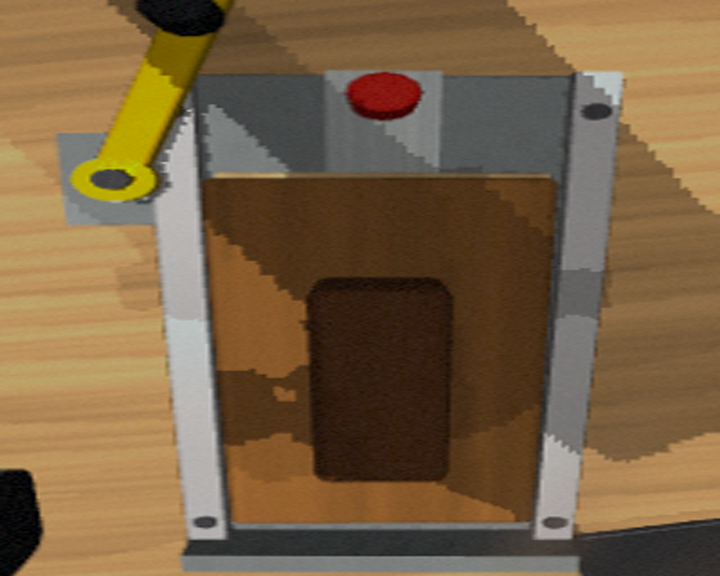

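```bash
python3 - <<'E'
from h import *
plan([([.417,.296,.385],BED[2]+H)],step=.6,settle=2)
E
```

```text
[[[0,-0.26,0,0,0,0], [0,-0.51,0.01,0.01,-0.01,0], [0,-0.51,0,0.01,0,0], [0,-0.51,0,0,-0.01,0], [0,-0.51,0.01,0.01,0,0], [0.01,-0.4,0,0,-0.01,0], [0,-0.26,0.01,0.01,0,0], [0,-0.1,0,0,0,0], [0,0,0,0,0,0], [0,0,0,0,0,0]]]
rows 10 end [0.4171 0.2962 0.3849]
```

>>> {"fn": "servo_tool", "kwargs": {"motion": [[[0,-0.26,0,0,0,0],[0,-0.51,0,0.01,-0.01,0],[0,-0.51,0,0.01,0,0],[0,-0.51,0,0,-0.01,0],[0,-0.51,0,0.01,0,0],[0.01,-0.4,0,0,-0.01,0],[0,-0.22,0,0,0,0],[0,-0.05,0,0,0,0],[0,0,0,0,0,0],[0,0,0,0,0,0]]], "jaw": 255, "force": 60}}

```text
clock: 55.75
position: [0.4152, 0.2949, 0.3758]
ee_rot: [0.76, 0.65, -0.007, 0.001]
ft_force: [-0.1, -0.2, 0.1]
grip_width: 0.003
```

```bash
python3 - <<'E'
from h import *
st();jl();corr((.417,.296,BED[2]),.3);snap('wrist','w23.png');snap('top','top5.png')
E
```

```text
t 55.8 p [0.4152 0.2949 0.3758] yaw 1.4165 tilt 0.0145 w 0.003 F [-0.1 -0.2  0.1]
j [-1.13  0.09  0.45  1.82 -0.04  1.25  0.75] margin [1.47 0.59 0.89 0.6  1.23 0.81 1.85]
need tool shift(units) [0.05 0.04 1.52] turn [-0.08  0.14 -0.  ]
```

View pics/w23.png

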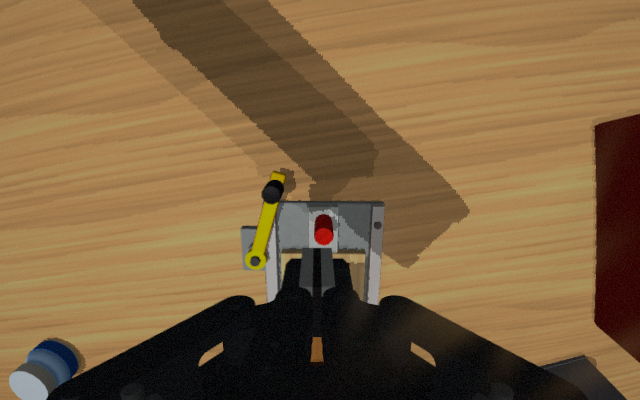

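View pics/top5.png

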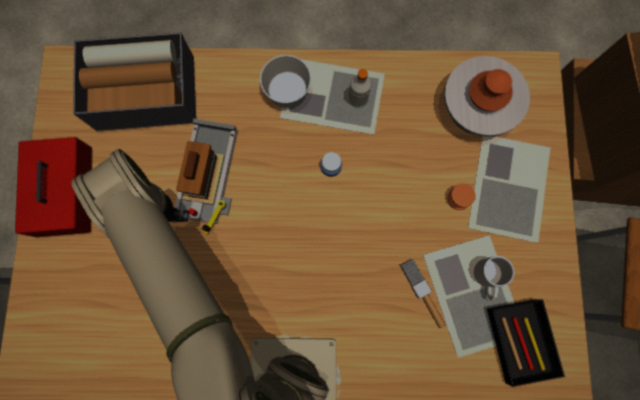

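```bash
python3 - <<'E'
from h import *
c=dict(np.load('pics/w23.npz'))
print('post',unproj(c,[(323.5,237)],.064).round(4),'foot', unproj(c,[(323,214)],.023).round(4),'knob',unproj(c,[(273,194)],.061).round(4),'pivot',unproj(c,[(255.5,261)],.035).round(4))
cv2.imwrite('pics/z23.png',cv2.resize(cv2.imread('pics/w23.png')[160:310,230:400],None,fx=4,fy=4,interpolation=cv2.INTER_CUBIC))
corr((.417,.2957,BED[2]),.218)
E
```

```text
post [[0.4558 0.2901 0.064 ]] foot [[0.4474 0.2911 0.023 ]] knob [[0.4098 0.2517 0.061 ]] pivot [[0.4836 0.2152 0.035 ]]
need tool shift(units) [0.06 0.05 3.16] turn [-0.08  0.15 -0.01]
```

View pics/z23.png

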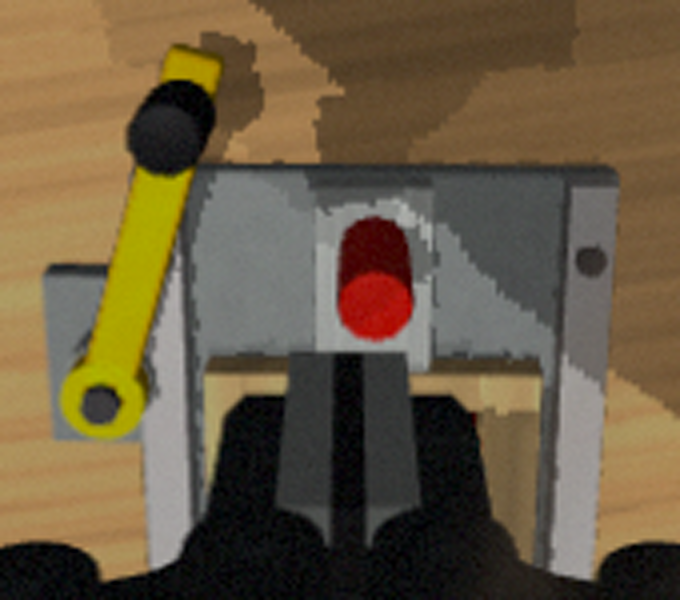

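>>> {"fn": "servo_tool", "kwargs": {"motion": [[[0.03,0,0.2,-0.06,0.1,0],[0,0,0.4,-0.02,0.04,0],[0,0,0.5,0,0,0],[0,0,0.4,0,0,0],[0,0,0.2,0,0,0],[0,0,0,0,0,0],[0,0,0,0,0,0]]]}}

```text
clock: 56.55
position: [0.4199, 0.2949, 0.2892]
ee_rot: [0.762, 0.648, 0.002, 0.001]
ft_force: [0.8, 0.2, 0.1]
grip_width: 0.001
```

```bash
python3 - <<'E'
from h import *
st();jl();corr((.415,.296,BED[2]),.218)
E
```

```text
t 56.5 p [0.4199 0.2949 0.2892] yaw 1.4101 tilt 0.0039 w 0.001 F [0.8 0.2 0.1]
j [-1.11  0.19  0.45  1.92 -0.09  1.05  0.79] margin [1.49 0.69 0.89 0.5  1.18 0.99 1.81]
need tool shift(units) [ 0.01 -0.11  1.42] turn [ 0.04 -0.01 -0.08]
```

>>> {"fn": "servo_tool", "kwargs": {"motion": [[[0.01,-0.1,0.1,0.03,-0.01,-0.07],[0,0,0.3,0,0,0],[0,0,0.4,0,0,0],[0,0,0.3,0,0,0],[0,0,0.15,0,0,0],[0,0,0,0,0,0]]]}}

```text
clock: 57.15
position: [0.4154, 0.2985, 0.2288]
ee_rot: [0.759, 0.651, 0.004, -0.001]
ft_force: [-0.2, 0.4, -0.1]
grip_width: 0.002
```

```bash
python3 - <<'E'
from h import *
st();jl();corr((.415,.296,BED[2]),.218);snap('wrist','w24.png')
E
```

```text
t 57.1 p [0.4154 0.2985 0.2288] yaw 1.4188 tilt 0.0088 w 0.002 F [-0.2  0.4 -0.1]
j [-1.1   0.27  0.43  1.97 -0.15  0.92  0.83] margin [1.5  0.77 0.91 0.45 1.12 0.86 1.77]
need tool shift(units) [-0.05 -0.    0.22] turn [ 0.05 -0.09  0.02]
```

View pics/w24.png

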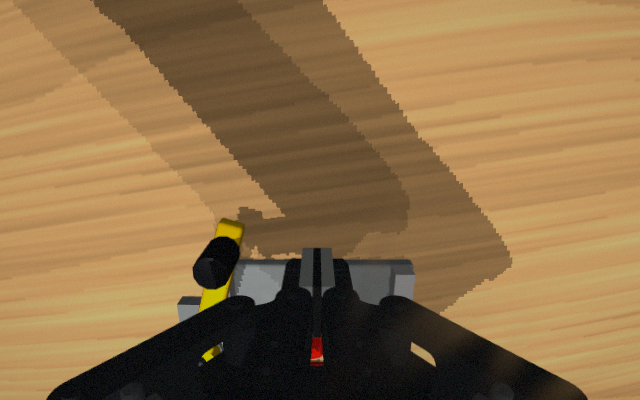

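>>> {"fn": "servo_tool", "kwargs": {"motion": [[[-0.05,0,0.12,0.04,-0.06,0.02],[0,0,0.08,0,0,0],[0,0,0,0,0,0]]]}}

```text
clock: 57.5
position: [0.4158, 0.2965, 0.2205]
ee_rot: [0.759, 0.651, 0.003, -0.001]
ft_force: [0.7, 0.1, 0.5]
grip_width: 0.002
```

```bash
python3 - <<'E'
from h import *
st();corr((.4345,.2934,BED[2]),.218)
E
```

```text
t 57.5 p [0.4158 0.2965 0.2205] yaw 1.4170 tilt 0.0058 w 0.002 F [0.7 0.1 0.5]
need tool shift(units) [-0.    0.38  0.05] turn [ 0.03 -0.06  0.  ]
```

>>> {"fn": "servo_tool", "kwargs": {"motion": [[[0,0.06,0.02,0.01,-0.03,0],[0,0.08,0.01,0,0,0],[0,0.08,0,0,0,0],[0,0.08,0,0,0,0],[0,0.08,0,0,0,0],[0,0.08,0,0,0,0]]]}}

```text
clock: 58.1
position: [0.44, 0.2931, 0.2195]
ee_rot: [0.759, 0.651, 0.001, -0.001]
ft_force: [-4.0, 1.2, 3.0]
grip_width: -0.002
```

```bash
python3 - <<'E'
from h import *
st();corr((.5079,.2820,BED[2]),.218)
E
```

```text
t 58.1 p [0.44   0.2931 0.2195] yaw 1.4175 tilt 0.0029 w -0.002 F [-4.   1.2  3. ]
need tool shift(units) [-0.01  1.38  0.03] turn [ 0.01 -0.03  0.01]
```

>>> {"fn": "servo_tool", "kwargs": {"motion": [[[0,0.08,0,0,0,0],[0,0.09,0,0,0,0],[0,0.1,0,0,0,0],[0,0.1,0,0,0,0],[0,0.1,0,0,0,0],[0,0.1,0,0,0,0],[0,0.1,0,0,0,0],[0,0.1,0,0,0,0],[0,0.1,0,0,0,0],[0,0.09,0,0,0,0],[0,0.07,0,0,0,0],[0,0.05,0,0,0,0]]]}}

```text
clock: 59.3
position: [0.4975, 0.2842, 0.2191]
ee_rot: [0.759, 0.651, -0.0, -0.001]
ft_force: [-4.9, -0.6, 2.8]
grip_width: -0.001
```

```bash
python3 - <<'E'
from h import *
st();corr((.5079,.2820,BED[2]),.218);snap('top','top6.png')
E
```

```text
t 59.3 p [0.4975 0.2842 0.2191] yaw 1.4181 tilt 0.0024 w -0.001 F [-4.9 -0.6  2.8]
need tool shift(units) [-0.01  0.21  0.02] turn [-0.02 -0.02  0.01]
```

>>> {"fn": "servo_tool", "kwargs": {"motion": [[[0,0.05,0,0,0,0],[0,0.05,0,0,0,0],[0,0.05,0,0,0,0],[0,0.05,0,0,0,0],[0,0.05,0,0,0,0]]]}}

```text
clock: 59.85
position: [0.5099, 0.2824, 0.2188]
ee_rot: [0.759, 0.651, -0.001, -0.002]
ft_force: [-16.8, -0.5, 10.5]
grip_width: -0.001
```

```bash
python3 - <<'E'
from h import *
st();corr((.5079,.2820,BED[2]),.218)
E
```

```text
t 59.9 p [0.5099 0.2824 0.2188] yaw 1.4187 tilt 0.0048 w -0.001 F [-16.8  -0.5  10.5]
need tool shift(units) [-0.01 -0.04  0.02] turn [-0.05 -0.01  0.02]
```

>>> {"fn": "servo_tool", "kwargs": {"motion": [[[0,0.03,0,0,0,0],[0,0,0,0,0,0]]]}}

```text
clock: 60.05
position: [0.5103, 0.2826, 0.2185]
ee_rot: [0.758, 0.652, -0.003, -0.003]
ft_force: [-2.2, 0.5, 2.1]
grip_width: 0.003
```

```bash
python3 - <<'E'
from h import *
st();snap('top','top7.png')
E
```

```text
t 60.0 p [0.5103 0.2826 0.2185] yaw 1.4196 tilt 0.0089 w 0.003 F [-2.2  0.5  2.1]
```

View pics/top7.png

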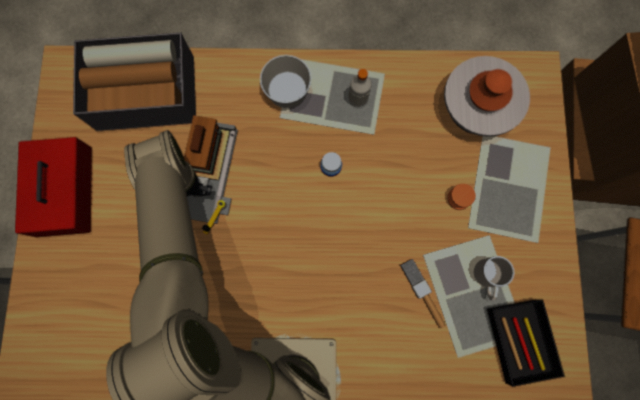

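>>> {"fn": "servo_tool", "kwargs": {"motion": [[[0,-0.2,0,0,0,0],[0,-0.4,0,0,0,0],[0,-0.25,-0.1,0,0,0],[0,-0.05,-0.4,0,0,0],[0,0,-0.7,0,0,0],[0,0,-0.5,0,0,0],[0,0,-0.2,0,0,0],[0,0,0,0,0,0]]]}}

```text
clock: 60.9
position: [0.4641, 0.2887, 0.3185]
ee_rot: [0.759, 0.651, 0.001, -0.001]
ft_force: [0.1, 0.4, -0.0]
grip_width: -0.002
```

```bash
python3 - <<'E'
from h import *
st();snap('wrist','w25.png');snap('top','top8.png')
plan([([.385,.222,.31],BED[2]+H)],step=.6,settle=2)
E
```

```text
t 60.9 p [0.4641 0.2887 0.3185] yaw 1.4182 tilt 0.0025 w -0.002 F [ 0.1  0.4 -0. ]
[[[-0.19,-0.17,0.02,0,0,0], [-0.39,-0.34,0.03,-0.01,0,0.01], [-0.39,-0.34,0.04,-0.01,0,0], [-0.31,-0.27,0.02,0,0,0], [-0.2,-0.17,0.02,-0.01,0,0.01], [-0.08,-0.06,0.01,0,0,0], [0,0,0,0,0,0], [0,0,0,0,0,0]]]
rows 8 end [0.3851 0.2218 0.3098]
```

View pics/w25.png

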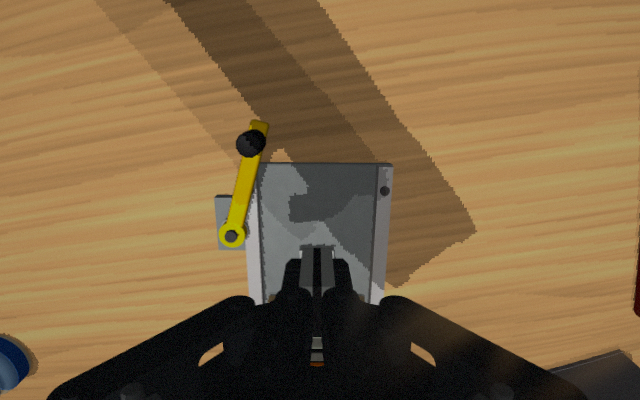

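```bash
python3 - <<'E'
from h import *
c=dict(np.load('pics/w25.npz'))
k=unproj(c,[(250.5,145)],.061)[0];v=unproj(c,[(231,235.5)],.035)[0];print('knob',k.round(4),'pivot',v.round(4),np.linalg.norm((k-v)[:2]),np.arctan2(k[1]-v[1],k[0]-v[0]))
E
```

```text
knob [0.411  0.2514 0.061 ] pivot [0.483  0.2147 0.035 ] 0.0808304882344482 2.67013793354384
```

>>> {"fn": "servo_tool", "kwargs": {"motion": [[[-0.19,-0.17,0.02,0,0,0],[-0.39,-0.34,0.03,-0.01,0,0.01],[-0.39,-0.34,0.04,-0.01,0,0],[-0.31,-0.27,0.02,0,0,0],[-0.2,-0.17,0.02,-0.01,0,0.01],[-0.05,-0.05,0.01,0,0,0],[0,0,0,0,0,0],[0,0,0,0,0,0]]]}}

```text
clock: 61.8
position: [0.381, 0.2201, 0.2995]
ee_rot: [0.759, 0.651, -0.007, 0.002]
ft_force: [0.7, 0.6, 0.1]
grip_width: -0.0
```

```bash
python3 - <<'E'
from h import *
st();jl();corr((.387,.222,BED[2]),.216)
E
```

```text
t 61.8 p [0.381  0.2201 0.2995] yaw 1.4171 tilt 0.0142 w -0.000 F [0.7 0.6 0.1]
j [-1.09  0.    0.47  2.07  0.    1.08  0.79] margin [1.51 0.5  0.87 0.35 1.27 0.98 1.81]
need tool shift(units) [0.08 0.12 1.67] turn [-0.08  0.14  0.  ]
```

>>> {"fn": "servo_tool", "kwargs": {"motion": [[[0.03,0.04,0.2,-0.06,0.1,0],[0,0,0.4,-0.02,0.03,0],[0,0,0.45,0,0,0],[0,0,0.3,0,0,0],[0,0,0.12,0,0,0],[0,0,0,0,0,0]]]}}

```text
clock: 62.4
position: [0.3863, 0.2239, 0.2231]
ee_rot: [0.759, 0.651, 0.001, 0.002]
ft_force: [-0.2, -0.8, 0.4]
grip_width: 0.003
```

```bash
python3 - <<'E'
from h import *
st();jl();corr((.387,.219,BED[2]),.216)
E
```

```text
t 62.4 p [0.3863 0.2239 0.2231] yaw 1.4180 tilt 0.0039 w 0.003 F [-0.2 -0.8  0.4]
j [-1.07  0.14  0.47  2.13 -0.08  0.88  0.86] margin [1.53 0.64 0.87 0.29 1.19 0.82 1.74]
need tool shift(units) [-0.09  0.03  0.14] turn [0.04 0.01 0.01]
```

```bash
cat >> h.py <<'E'
PV=np.array([.483,.2147])
def arc(phis,r,z,yaw=BED[2]+H):
    o=status.get_obs(); p=o['position'];q=R.from_quat(o['ee_rot'])
    rv=(q.inv()*down(yaw)).as_rotvec(); rows=[]
    for i,f in enumerate(phis):
        P=np.r_[PV+r*np.array([np.cos(f),np.sin(f)]),p[2]+(z-p[2])*min(1,(i+1)/3)] if 0 else np.r_[PV+r*np.array([np.cos(f),np.sin(f)]),z]
        d=np.round(q.inv().apply(P-p)/.05,2); p=p+q.apply(d*.05); rows.append('[%g,%g,%g,0,0,0]'%tuple(d))
    print('[['+','.join(rows)+']]')
E
python3 - <<'E'
from h import *
arc(np.linspace(3.02,2.35,9),.081,.217)
E
```

```text
[[[0.06,0.32,0.12,0,0,0],[0.14,0,0,0,0,0],[0.13,0.01,0,0,0,0],[0.14,0.03,0,0,0,0],[0.13,0.03,0,0,0,0],[0.12,0.05,0,0,0,0],[0.13,0.06,0,0,0,0],[0.12,0.06,0,0,0,0],[0.11,0.08,0,0,0,0]]]
```

>>> {"fn": "servo_tool", "kwargs": {"motion": [[[0.03,0.15,0.06,0.02,0,0],[0.03,0.12,0.04,0,0,0],[0.14,0,0,0,0,0],[0.13,0.01,0,0,0,0],[0.14,0.03,0,0,0,0],[0.13,0.03,0,0,0,0],[0.12,0.05,0,0,0,0],[0.13,0.06,0,0,0,0],[0.12,0.06,0,0,0,0],[0.11,0.08,0,0,0,0]]]}}

```text
clock: 63.4
position: [0.4276, 0.2778, 0.2199]
ee_rot: [0.759, 0.651, 0.001, 0.001]
ft_force: [-0.3, -1.3, 0.8]
grip_width: -0.004
```

```bash
python3 - <<'E'
from h import *
st();p=status.get_obs()['position'][:2]-PV;print('r',np.linalg.norm(p),'phi',np.arctan2(p[1],p[0]))
snap('wrist','w26.png')
arc(np.linspace(2.25,1.68,9),.081,.218)
E
```

```text
t 63.4 p [0.4276 0.2778 0.2199] yaw 1.4187 tilt 0.0032 w -0.004 F [-0.3 -1.3  0.8]
r 0.08399271874416876 phi 2.29117793878415
[[[-0.01,0.08,0.04,0,0,0],[0.09,0.08,0,0,0,0],[0.07,0.09,0,0,0,0],[0.07,0.09,0,0,0,0],[0.07,0.1,0,0,0,0],[0.05,0.1,0,0,0,0],[0.05,0.1,0,0,0,0],[0.04,0.11,0,0,0,0],[0.04,0.11,0,0,0,0]]]
```

View pics/w26.png

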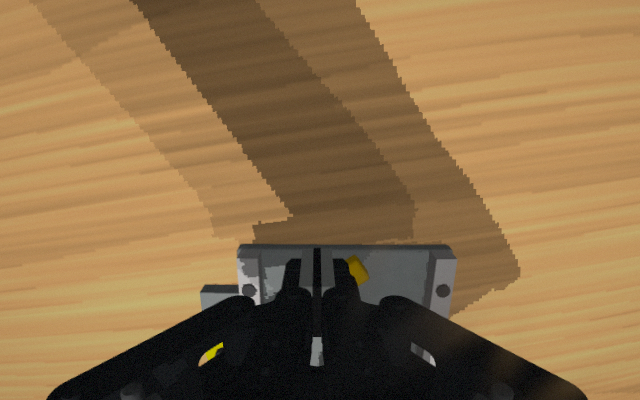

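The gate is turning with the finger (force ~1 N; yellow end now at pixel (358,270)). Continue the arc.

>>> {"fn": "servo_tool", "kwargs": {"motion": [[[0.03,0.08,0.02,0,0,0],[0.07,0.08,0,0,0,0],[0.07,0.09,0,0,0,0],[0.06,0.09,0,0,0,0],[0.06,0.1,0,0,0,0],[0.05,0.1,0,0,0,0],[0.05,0.1,0,0,0,0],[0.03,0.1,0,0,0,0]]]}}

```text
clock: 64.25
position: [0.4711, 0.2949, 0.2188]
ee_rot: [0.759, 0.651, 0.001, 0.001]
ft_force: [-1.4, 0.0, -0.4]
grip_width: -0.003
```

```bash
python3 - <<'E'
from h import *
st();p=status.get_obs()['position'][:2]-PV;print('r',np.linalg.norm(p),'phi',np.arctan2(p[1],p[0]))
E
```

```text
t 64.2 p [0.4711 0.2949 0.2188] yaw 1.4191 tilt 0.0032 w -0.003 F [-1.4  0.  -0.4]
r 0.0811187961566246 phi 1.717876342294497
```

>>> {"fn": "servo_tool", "kwargs": {"motion": [[[0,0.05,0,0,0,0],[0,0.05,0,0,0,0],[0,0.04,0,0,0,0]]]}}

```text
clock: 64.55
position: [0.4765, 0.2951, 0.2184]
ee_rot: [0.758, 0.652, -0.001, -0.002]
ft_force: [-12.4, 0.1, 8.6]
grip_width: -0.003
```

```bash
python3 - <<'E'
from h import *
st()
E
```

```text
t 64.5 p [0.4765 0.2951 0.2184] yaw 1.4207 tilt 0.0039 w -0.003 F [-12.4   0.1   8.6]
```

Force jumped to 12 N: end stop reached. Back off, lift and check.

>>> {"fn": "servo_tool", "kwargs": {"motion": [[[0,0,0,0,0,0],[0,-0.15,0,0,0,0],[0,-0.3,0,0,0,0],[0,-0.2,-0.3,0,0,0],[0,-0.1,-0.7,0,0,0],[0,-0.1,-0.8,0,0,0],[0,-0.1,-0.8,0,0,0],[0,0,-0.5,0,0,0],[0,0,-0.2,0,0,0],[0,0,0,0,0,0],[0,0,0,0,0,0]]]}}

```text
clock: 65.65
position: [0.4208, 0.3027, 0.3869]
ee_rot: [0.757, 0.653, -0.002, -0.002]
ft_force: [-0.7, -1.1, -1.3]
grip_width: -0.001
```

```bash
python3 - <<'E'
from h import *
st();c=snap('wrist','w27.png');snap('top','top9.png');snap('side','side3.png')
plan([([.40,.10,.40],BED[2]+H)],step=.6,settle=2)
E
```

```text
t 65.7 p [0.4208 0.3027 0.3869] yaw 1.4234 tilt 0.0057 w -0.001 F [-0.7 -1.1 -1.3]
[[[-0.29,0.01,-0.02,-0.01,0,0.01], [-0.58,0.03,-0.04,-0.01,0,0.01], [-0.58,0.03,-0.03,-0.01,0.01,0.01], [-0.59,0.02,-0.04,-0.01,0,0.01], [-0.58,0.03,-0.04,-0.01,0,0.01], [-0.58,0.03,-0.04,-0.01,0.01,0.01], [-0.46,0.02,-0.03,-0.01,0,0], [-0.29,0.02,-0.02,0,0,0.01], [-0.12,0,-0.01,0,0,0], [0,0,0,0,0,0], [0,0,0,0,0,0]]]
rows 11 end [0.3998 0.1    0.4002]
```

View pics/w27.png

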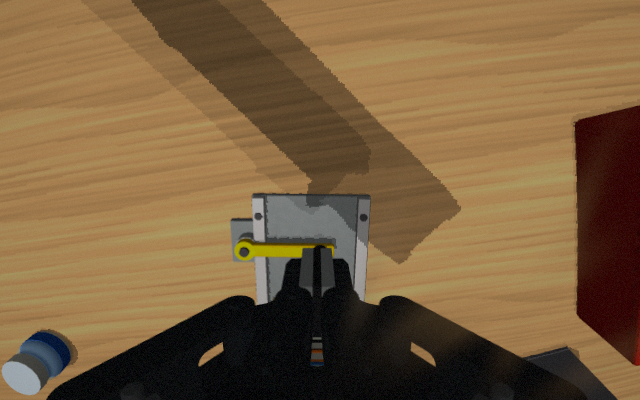

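View pics/side3.png

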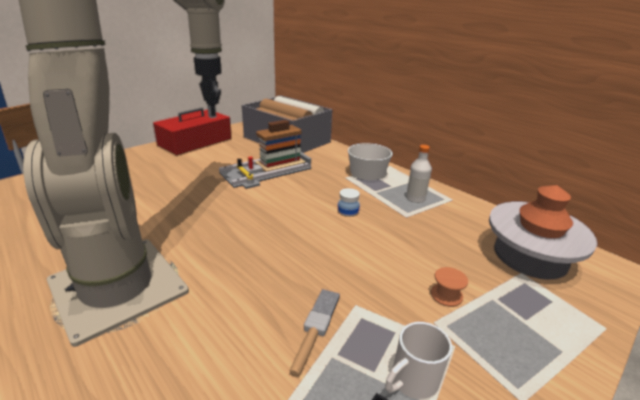

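>>> {"fn": "servo_tool", "kwargs": {"motion": [[[-0.29,0.01,-0.02,-0.01,0,0.01],[-0.58,0.03,-0.04,-0.01,0,0.01],[-0.58,0.03,-0.03,-0.01,0.01,0.01],[-0.59,0.02,-0.04,-0.01,0,0.01],[-0.58,0.03,-0.04,-0.01,0,0.01],[-0.58,0.03,-0.04,-0.01,0.01,0.01],[-0.46,0.02,-0.03,-0.01,0,0],[-0.29,0.02,-0.02,0,0,0.01],[-0.12,0,-0.01,0,0,0],[0,0,0,0,0,0],[0,0,0,0,0,0]]]}}

```text
clock: 66.9
position: [0.3963, 0.0855, 0.3938]
ee_rot: [0.761, 0.649, -0.006, 0.0]
ft_force: [-0.5, 0.1, -0.4]
grip_width: -0.001
```

```bash
python3 - <<'E'
from h import *
st();c=snap('wrist','w28.png');t=snap('top','top10.png')
im=rect(t,.05,.38,.76,.13,.43); im=cv2.resize(im,None,fx=1.5,fy=1.5); cv2.imwrite('pics/rt10.png',im)
E
```

```text
t 66.9 p [0.3963 0.0855 0.3938] yaw 1.4126 tilt 0.0123 w -0.001 F [-0.5  0.1 -0.4]
```

View pics/w28.png

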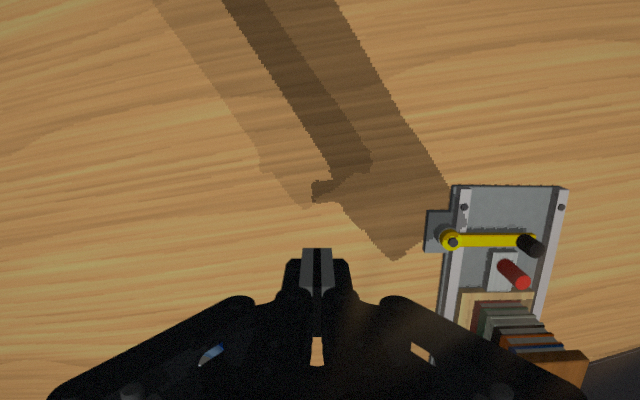

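View pics/rt10.png

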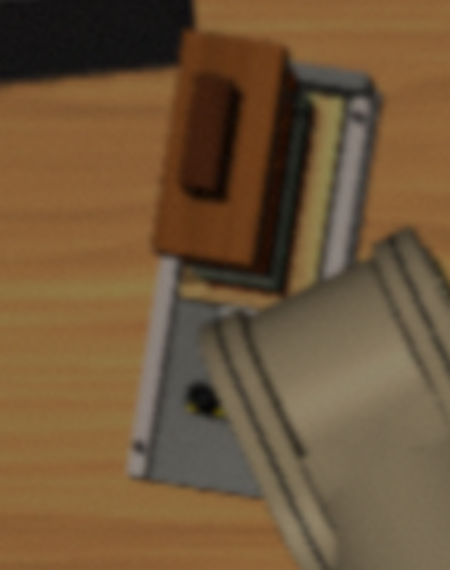

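```bash
python3 - <<'E'
from h import *
c=dict(np.load('pics/w28.npz'));t=dict(np.load('pics/top10.npz'))
po=unproj(c,[(523,283)],.064)[0];k=unproj(c,[(537,246)],.061)[0];v=unproj(c,[(451,240)],.035)[0];print(po.round(4),k.round(4),v.round(4))
x=np.array([np.cos(-.154),np.sin(-.154)]); d=k-v; print('gate',2.9876-np.arctan2(d[1],d[0]),'bed from post', (po-v)[:2]@x-(-.045), 'shift vs before',((po[:2]-[.4545,.2903])@x))
im=rect(t,.1376,.53,.74,.16,.36,2000); cv2.imwrite('pics/rt11.png',im)
r=fitr(t,(.6364,.2614),-.154,.1376,L=.14,W=.064,dbg='pics/t5.png');print(r.round(4),'bed-frame offset',[(r[:2]-[.6364,.2614])@x,(r[:2]-[.6364,.2614])@[-x[1],x[0]]])
E
```

```text
[0.5283 0.2779 0.064 ] [0.4897 0.293  0.061 ] [0.4809 0.2137 0.035 ]
gate 1.527300961325507 bed from post 0.08194012497385478 shift vs before 0.07480464126734106
[0.6774 0.2886 0.3661 0.137 ] bed-frame offset [np.float64(0.03630293572241062), np.float64(0.033211103872115594)]
```

View pics/t5.png

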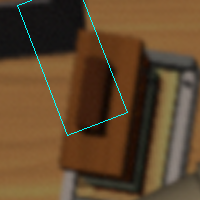

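View pics/rt11.png

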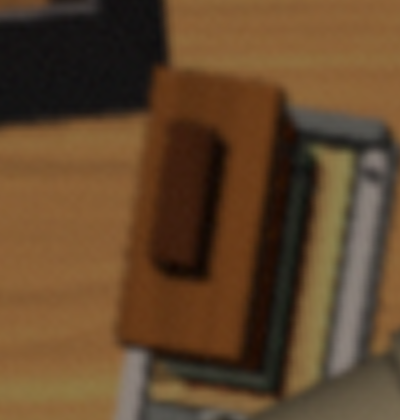

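```bash
python3 - <<'E'
from h import *
plan([([.56,.272,.45],BED[2]+H)],step=.7,settle=2)
E
```

```text
[[[0.26,0.16,-0.07,-0.01,0.01,0], [0.52,0.33,-0.15,-0.01,0.01,-0.01], [0.53,0.34,-0.15,-0.01,0.02,0], [0.52,0.33,-0.14,-0.01,0.01,-0.01], [0.52,0.33,-0.15,-0.01,0.01,0], [0.52,0.33,-0.14,-0.01,0.02,-0.01], [0.53,0.33,-0.15,-0.01,0.01,0], [0.42,0.27,-0.11,-0.01,0.02,-0.01], [0.26,0.16,-0.07,-0.01,0,0], [0.1,0.07,-0.03,0,0.01,0], [0,0,0,0,0,0], [0,0,0,0,0,0]]]
rows 12 end [0.56   0.2719 0.4501]
```

>>> {"fn": "servo_tool", "kwargs": {"motion": [[[0.26,0.16,-0.07,-0.01,0.01,0],[0.52,0.33,-0.15,-0.01,0.01,-0.01],[0.53,0.34,-0.15,-0.01,0.02,0],[0.52,0.33,-0.14,-0.01,0.01,-0.01],[0.52,0.33,-0.15,-0.01,0.01,0],[0.52,0.33,-0.14,-0.01,0.02,-0.01],[0.53,0.33,-0.15,-0.01,0.01,0],[0.42,0.27,-0.11,-0.01,0.02,-0.01],[0.26,0.16,-0.07,-0.01,0,0],[0.05,0.04,-0.03,0,0.01,0],[0,0,0,0,0,0],[0,0,0,0,0,0]]], "jaw": 0}}

```text
clock: 68.2
position: [0.5612, 0.2909, 0.4441]
ee_rot: [0.753, 0.658, -0.004, 0.0]
ft_force: [0.3, -0.1, -0.4]
grip_width: 1.002
```

```bash
python3 - <<'E'
from h import *
st();c=snap('wrist','w29.png')
E
```

```text
t 68.2 p [0.5612 0.2909 0.4441] yaw 1.4351 tilt 0.0081 w 1.002 F [ 0.3 -0.1 -0.4]
```

View pics/w29.png

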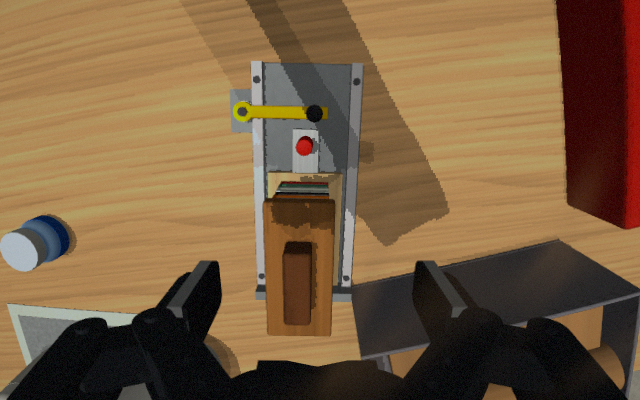

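```bash
python3 - <<'E'
from h import *
c=dict(np.load('pics/w29.npz'))
po=unproj(c,[(304,147)],.064)[0];k=unproj(c,[(314.5,113.5)],.061)[0];v=unproj(c,[(242,111)],.035)[0]
w=unproj(c,[(264,199.5),(334.5,200),(330.5,335),(268.5,333.5)],.1376);m=w.mean(0)
print([np.linalg.norm(w[i]-w[i-1]).round(4) for i in range(4)])
e=(w[2]+w[3]-w[0]-w[1]);print('board yaw',np.arctan2(e[1],e[0]))
x=np.array([np.cos(-.154),np.sin(-.154)]);y=np.array([-x[1],x[0]])
bt=po[:2]+.11*x; bt2=np.array(BED[:2])+.0743*x; print(po.round(4),k.round(4),v.round(4),m.round(4))
print('board off vs post-bed',(m[:2]-bt)@x,(m[:2]-bt)@y,' vs BED',(m[:2]-bt2)@x,(m[:2]-bt2)@y)
print('bed', (po-v)[:2]@x+.045, 'gate',2.9876-np.arctan2(*(k-v)[:2][::-1]))
cv2.imwrite('pics/z29.png',cv2.resize(cv2.imread('pics/w29.png')[100:345,230:370],None,fx=2.4*2,fy=2.4,interpolation=cv2.INTER_CUBIC))
E
```

```text
[np.float64(0.1386), np.float64(0.0609), np.float64(0.1396), np.float64(0.0617)]
board yaw -0.15007563686425665
[0.5279 0.2789 0.064 ] [0.4957 0.2944 0.061 ] [0.4824 0.2149 0.035 ] [0.6323 0.2622 0.1376]
board off vs post-bed -0.004237637401017904 -0.00047527597478698355  vs BED -0.004153753552237114 0.00014237865819298102
bed 0.08010449336037498 gate 1.5819713998891682
```

View pics/z29.png

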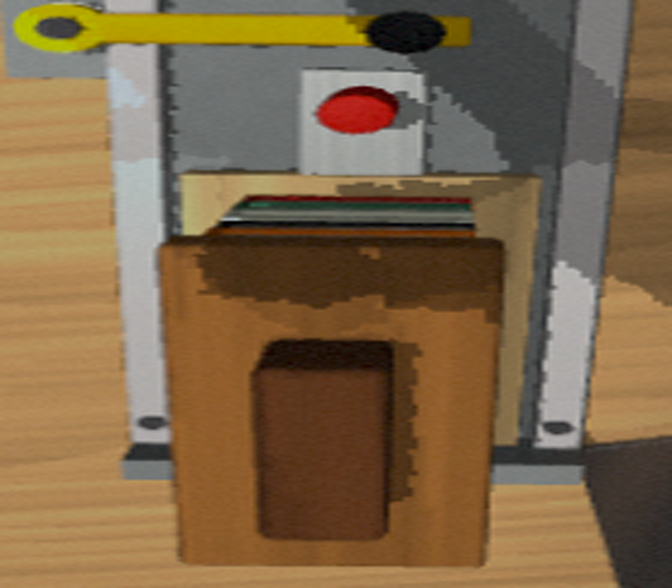

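```bash
python3 - <<'E'
from h import *
print(order.hand_in()); st()
E
```

```text
the job is handed in; nothing more can be done
None
the job is handed in; nothing more can be done
```

The job is handed in after about 68 s of robot time; no verdict is reported. All six sketchbooks are piled on the cork pad, from the bottom up red, green, white, black, orange, blue. The pressing board lies on top, and only then did I push the bed home and close the gate.

**Pile:** each book measured within about 2 mm of the pad centre when I put it down. After the push I could only see the front edges of the lower books, which looked lined up.

**Board:** it had been knocked about 45 mm aside before I reached it, so I found it again in the images before gripping. My final measurement has it about 3 to 4 mm towards the robot from the pad centre. It is under 1 mm off sideways and square to within 0.01 rad. It measured about 1 mm off before the push, so it may have slid 2 to 3 mm. The top camera read about 4 mm, part of which may be calibration error; both are inside the 8 mm limit.

**Bed and gate:**
- The bed stopped at its end stop, with the pushing force rising to 17 N, and measured about 0.080 m.
- The gate reached its end stop at 12 N. Two views gave 1.53 and 1.58 rad, against the 1.45 rad needed.

**Bystanders and arm:** the paint jar and wire spool look unmoved in the pictures, and the gripper was open well above the pile at hand-in. I saw no sign of the grip slackening.

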